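# Clamp the job card and hold the spring clip open over its edge

### The arm

A 6-joint arm with a two-finger parallel gripper is mounted at the origin on a cart in front of the work surface, level with it; the furniture and walls round the work are solid. World frame = base frame: x ahead of the robot, y to its left, z up, the work surface at z = 0. Lengths are in m, angles in rad, forces in N, time in s.
With the tool pointing down it reaches from about 0.425 to 0.95 m from the base axis. Payload 3.5 kg.
Tool frame: the origin (TCP) lies midway between the tips of the shut fingers; the grasp point (between the pads) lies 19 mm behind it; x points along the fingers, y is the direction in which the jaws open and shut, and the axes are right-handed (so a half turn about x gives the same grasp; the last joint's range is limited). The gripper opens to 85 mm and grips with 20 to 120 N. Pads are 22 mm wide; open, the fingers measure 114 mm over their backs; the gripper's body (76 mm by 85 mm) begins 54 mm behind the grasp point. The pads swing forward as they close: fully open they stand 13 mm farther back than shut.
Start: joints at [1.165, 0.286, 1.577, -0, 1.279, -0.15], TCP at [0.171, 0.653, 0.206] pointing down, gripper open.
Joint ranges: [-2.77, 2.77], [-0.9, 2.22], [0.21, 2.48], [-1.53, 4.67], [0.24, 2.81], [-2.84, 2.84]. Speed limits (rad/s): [2.79, 2.79, 3.14, 3.14, 3.14, 3.14].

### API

Orientations are given as a unit quaternion [x, y, z, w].
In Python, from plant import ctrl, vision gives the robot as it stands. The module is installed in compiled form; this text tells all that it offers.
- The arm moves only by the tool play_rows, never from a script. Its arguments are lists of equal length, an entry for each row: "claw": the closure in counts, from 0 (fully open) to 255 (shut); "travel": the shift along the tool's x, y, z in m, a list of three; "dr": the turn, a rotation vector about the tool's x, y, z in rad, a list of three. In form: {"claw": [claw, ...], "travel": [[tx, ty, tz], ...], "dr": [[wx, wy, wz], ...]}. A call has 1 to 20 rows; each row is the pose to reach, as a shift and turn from the pose measured when the call began, along the tool's axes at that moment; what a row does not reach only later rows make up. A row lasts 1/10 s, in which the tool goes at most 50 mm and 8.59 degrees, less where a joint would pass 70% of its speed; a pose out of reach is approached as far as the arm can. A call with a gripper value outside its range is refused whole. The fingers move at their own pace and stop on an object; "force" is the grip in N (left out, the last holds). Time passes only in rows, so rows that repeat a pose let the fingers close. It gives the time, the measured TCP pose, the force and the opening at its end, in the units of the state.
- ctrl.get_state(): the state, without advancing time (a new reading comes with each control period).
- vision.read_camera(name): name is "scene" or "side" or "wrist"; returns a dict with "img" (480x640x3 uint8, red, green, blue), "range_z" (480x640 float32, m along the optical axis (not along the pixel's ray), 0 where there is no reading), "K" (3x3 intrinsics, pixels), "distortion" ([k1, k2, p1, p2, k3] as OpenCV has them; the pictures are not rectified), "world_to_cam" (4x4, takes a point from world to camera coordinates). Camera axes: x right, y up, looking along -z (the intrinsics and any distortion apply to the point x, -y, -z); pixel columns grow to the right and rows downward; lengths in m; the calibration is good to about 2 mm. A picture is of the moment at which its call begins.
- ctrl.sign_off(): hands the job in, once; it reports no verdict.
The state is a dict: "time": time; "qpos": joint angles; "dq": joint speeds; "joint_efforts": joint torques, N m; "eef_pos": TCP position; "tcp_rot": TCP orientation; "contact_force": force on the tool from outside, world axes, zero at the start; "wrist_torque": the same for the moment, N m; "opening": opening from 0.0 (shut) to 1.0 (fully open).
Only numpy, scipy, OpenCV 4.12 (cv2) and the standard library are available. Lean on these libraries where they do the work, as an engineer would, in place of code of your own. Each camera call takes 0.05 s, during which the arm holds its last target.

### The job

Clamp the white job card in its stand: turn both black thumb knobs clockwise, one after the other, fully home against their stops. Then squeeze the spring clip off its parking strip and finish holding it wide open, jaws down, over the middle of the card's top edge, the edge well inside the gaping jaws and the clip touching neither card nor stand. Do not let go of the clip or push the card about, and leave the tape rolls, marker and calculator alone.

Things in the scene. Friction and masses are not known exactly. Their poses are not given: they have to be found in the camera images.
- card_stand: Fixed grey-painted card stand; origin on the bench under the card slot. Base x -114..+31, y -88..+88, 12 mm high; +x points away from the robot (yaw up to 0.3), y along the card. 4 mm slot at x = 0 between a rear fence (top z 57) and front wall (top z 45). Near side, at x = -75, y = +60 and -60 mm: two bosses with thumb knobs, each driving a rubber foot against the card.
- card: Stiff white plastic job card, 3 mm thick (its x), 150 mm wide (y), 85 mm high (z), 80 g, standing loose in the stand's slot until clamped. Origin: middle of its lower edge, 12 mm above the bench; axes as the stand's.
- card_edge (a point): Middle of the card's top edge, 97 mm above the bench; axes x normal to the card, y along the edge, z up.
- knob_0 (a joint): Angle of the left thumb knob (stand y = +60 mm), rad. 0 = loose, grows as it turns clockwise seen from above, hard stop at 1.25 = clamped. Vertical axis, friction about 0.06 N m (plus a little from the foot); stays where it is left. Starts between 0 and 0.3.
- knob_1 (a joint): Angle of the right thumb knob (stand y = -60 mm); as knob_0.
- knob_0_grip (a point): Centre of the left knob's upright black bar, on its axis, 75 mm above the bench. Bar 38 mm long, 11 thick, 26 high (z 60 to 86; collar of 22 mm diameter and boss below). At joint value q the bar's length lies at 0.62 - q rad (anticlockwise from above) from the stand's x axis, and always at +0.62 rad from this point's own x axis.
- knob_1_grip (a point): The same for the right knob.
- park: Fixed dark steel parking strip: foot 80 x 90 x 12 mm with an upright plate 4 mm thick (x), 56 mm wide (y), top at z = 60 mm. Origin under its centre on the bench; turned by up to 0.4 rad.
- park_top (a point): Middle of the parking strip's top edge, 60 mm above the bench.
- clip: Steel spring clip like a bulldog clip, 46 mm wide (y), about 80 g, parked jaws down, shut on the strip's top edge; axes start as the strip's. This is the -x half; it tilts by half the opening. Origin on the pivot, 80 mm above the bench when parked; jaw tips 38 mm below. Handles end in rolled bars (radius 5, 40 long in y), 22 mm either side of and 40 above the pivot. Squeeze these along x.
- clip_pivot (a point): Middle of the clip's pivot barrel (the clip's origin).
- clip_jaw (a joint): Opening angle between the clip's halves, rad: 0 = as parked (tips 4 mm apart, handles 54 mm over the outsides), -0.1 shut on nothing, hard stop 0.65 = fully open (tips about 28 mm apart, handles about 26 mm over the outsides). A spring shuts it: about 4 N on the handles starts opening, 10 N at the stop; pressing harder does no harm.
- tip_a (a point): Inner lower edge of the jaw on the -x half of the clip, middle of its width.
- tip_b (a point): The same on the other, +x half.
- black_tape: Black tape roll lying flat, 80 mm across, 19 mm high; to be left alone. Origin under its centre.
- blue_tape: Blue tape roll lying flat, 85 mm across, 24 mm high; to be left alone. Origin under its centre.
- marker: Marker pen lying on the bench, 130 mm long, 17 mm thick; to be left alone. Origin under its centre.
- desk_calculator: Pocket calculator lying flat, 125 x 78 x 17 mm; to be left alone. Origin under its centre.
There are look-alikes about, which are no part of the job. What is shaped like the clip but blue or green is not meant.

How it is judged:
By the outcome, as a careful person would: the job done as asked, in the order asked, and still so for the second after the job is handed in, while the arm keeps its last pose, push and grip.
It also fails if it takes over 61 s, if anything falls off the work surface, if the arm or the gripper's body presses on something with over 40 N, if the wrist force passes 120 N, or if a joint passes its speed limit or range.

## Working session

There is one attempt and no reset: what is moved stays moved. The work goes in short steps, Python scripts to look and compute and a tool call to move; the robot and the scene stay as the last step left them, time stands still between calls to the robot, and variables do not carry over. Pictures are saved under pics/ and viewed, and the job is handed in when it is done.

Besides the shell and the picture viewer there is one more tool, called after ">>>" by a JSON object that holds its "api" and its "payload". play_rows: Moves the arm, as the interface text tells. Its arguments: {"type":"object","properties":{"claw":{"type":"array","items":{"type":"number"}},"travel":{"type":"array","items":{"type":"array","items":{"type":"number"}}},"dr":{"type":"array","items":{"type":"array","items":{"type":"number"}}},"force":{"type":"number"}},"required":["claw","travel","dr"]}

```bash
mkdir -p pics; ls; cat > h.py <<'E'
import numpy as np, cv2
from plant import ctrl, vision
def grab(n):
    d=vision.read_camera(n); np.savez('/tmp/%s.npz'%n,**{k:np.array(v) for k,v in d.items()}); return d
def load(n): return dict(np.load('/tmp/%s.npz'%n))
def save(d,f): cv2.imwrite('pics/'+f,cv2.cvtColor(np.ascontiguousarray(d['img']),cv2.COLOR_RGB2BGR))
def cloud(d):
    h,w=d['range_z'].shape
    u,v=np.meshgrid(np.arange(w),np.arange(h))
    p=np.stack([u,v],-1).reshape(-1,1,2).astype(np.float64)
    n=cv2.undistortPoints(p,d['K'].astype(float),d['distortion'].astype(float)).reshape(h,w,2)
    z=d['range_z']; c=np.stack([n[...,0]*z,-n[...,1]*z,-z,np.ones_like(z)],-1)
    P=c@np.linalg.inv(d['world_to_cam']).T
    P=P[...,:3].copy(); P[z<=0]=np.nan
    return P
def ray(d,u,v,zp):
    n=cv2.undistortPoints(np.array([[[u,v]]],float),d['K'].astype(float),d['distortion'].astype(float))[0,0]
    T=np.linalg.inv(d['world_to_cam']); o=T[:3,3]; r=T[:3,:3]@np.array([n[0],-n[1],-1]); return o+r*(zp-o[2])/r[2]
def proj(d,p):
    c=d['world_to_cam']@np.append(p,1); 
    q,_=cv2.projectPoints(np.array([[c[0],-c[1],-c[2]]]),np.zeros(3),np.zeros(3),d['K'].astype(float),d['distortion'].astype(float)); return q[0,0]
E
python3 - <<'E'
from h import *
for n in ['scene','side','wrist']:
    d=grab(n); save(d,n+'0.png'); print(n,np.linalg.inv(d['world_to_cam'])[:3,3])
s=ctrl.get_state(); print(s)
E
```

```text
pics
scene [-0.50044929 -0.5400499   0.95210555]
side [ 0.18792946 -0.61974141  0.8230579 ]
wrist [0.09311494 0.67372431 0.37257731]
{'time': 0.15, 'qpos': array([ 1.16501988e+00,  2.87003556e-01,  1.57781702e+00, -6.52528627e-06,
        1.27859662e+00, -1.49988550e-01]), 'dq': array([-6.20417118e-04, -2.05518741e-03, -4.08770599e-03,  1.14894283e-03,
       -5.91294271e-05, -9.77787004e-04]), 'joint_efforts': array([ 6.38652291e-04, -4.06604004e+01, -2.93141055e+01, -1.28470783e-04,
        3.98176853e-03,  4.53579446e-06]), 'eef_pos': array([0.17052775, 0.65253981, 0.20455021]), 'tcp_rot': array([ 0.08956671,  0.70150626, -0.09080858,  0.7011566 ]), 'contact_force': array([ 0.45400512, -0.95514016,  0.04816721]), 'wrist_torque': array([-0.02059128,  0.0045219 ,  0.01616118]), 'opening': 1.0022547095236753}
```

View pics/scene0.png

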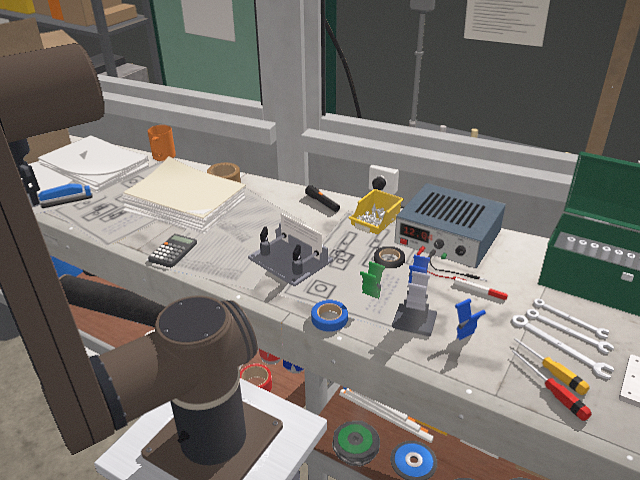

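View pics/side0.png

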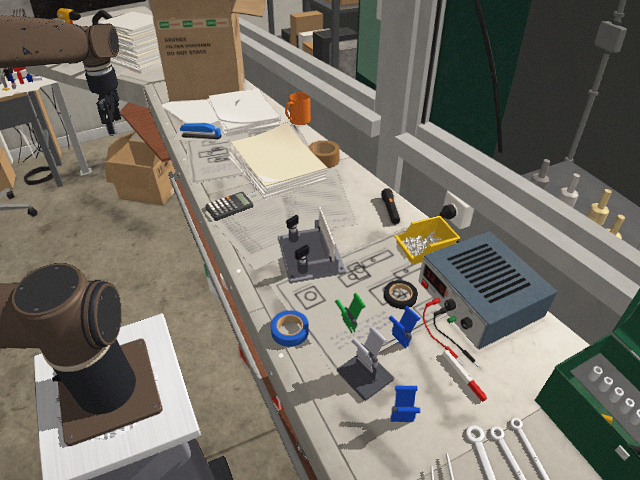

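View pics/wrist0.png

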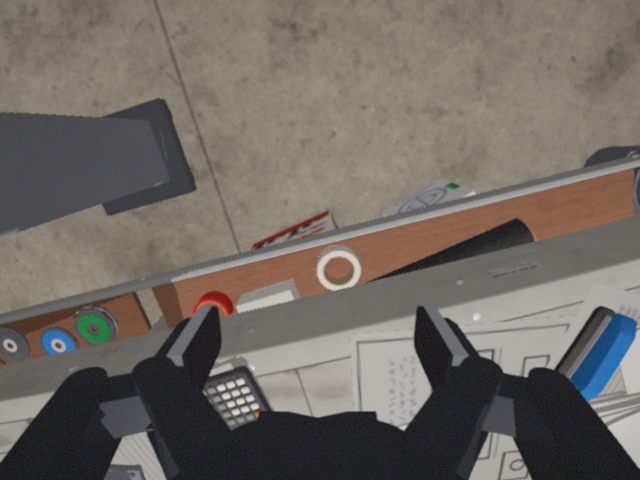

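Clip-like shapes in the scene image are green (372,279), blue (418,268), blue (467,320) and steel grey on the dark strip (418,290). The grey one fits, being steel and sitting on the parking strip. I'll confirm it in a crop and measure.

```bash
python3 - <<'E'
from h import *
d=load('side');s=load('scene')
a=cv2.resize(d['img'][200:430,240:440],None,fx=2.5,fy=2.5,interpolation=cv2.INTER_CUBIC)
b=cv2.resize(s['img'][200:350,230:500],None,fx=2.9,fy=2.9,interpolation=cv2.INTER_CUBIC)
save({'img':a},'c1.png');save({'img':b},'c2.png')
for n,dd,boxes in (('side',d,[(278,205,345,285),(335,325,395,400)]),('scene',s,[(245,210,330,285),(390,265,440,335)])):
    P=cloud(dd)
    for (x0,y0,x1,y1) in boxes:
        Q=P[y0:y1,x0:x1].reshape(-1,3); C=dd['img'][y0:y1,x0:x1].reshape(-1,3).astype(int)
        m=Q[:,2]>0.02
        print(n,np.nanmin(Q[m],0),np.nanmax(Q[m],0),np.nanmedian(Q[~m],0))
        for lo in np.arange(0.0,0.13,0.01):
            k=(Q[:,2]>=lo)&(Q[:,2]<lo+.01); print(round(lo,2),k.sum(),np.nanmean(Q[k],0).round(4) if k.any() else '')
E
```

```text
side [0.4789821 0.0842683 0.0200897] [0.6038934  0.26085665 0.09920014] [0.55518477 0.21519973 0.00382313]
0.0 2210 [0.5729 0.2396 0.0035]
0.01 1336 [0.5302 0.174  0.0122]
0.02 118 [0.5417 0.16   0.0251]
0.03 290 [0.5492 0.1699 0.0354]
0.04 245 [0.5527 0.1667 0.0443]
0.05 116 [0.5578 0.1475 0.0554]
0.06 126 [0.5361 0.1764 0.0649]
0.07 129 [0.5365 0.1707 0.0746]
0.08 170 [0.5303 0.1788 0.0844]
0.09 74 [0.5832 0.171  0.095 ]
0.1 0 
0.11 0 
0.12 0 
side [ 0.46036087 -0.22047432  0.02011008] [ 0.59489101 -0.07630638  0.12746838] [ 0.49414688 -0.17852477  0.00393776]
0.0 1926 [ 0.5086 -0.1437  0.0036]
0.01 1014 [ 0.4856 -0.2     0.0127]
0.02 92 [ 0.5044 -0.1782  0.0245]
0.03 57 [ 0.5088 -0.181   0.0339]
0.04 51 [ 0.4923 -0.1951  0.0458]
0.05 45 [ 0.4921 -0.2058  0.0552]
0.06 50 [ 0.4856 -0.1979  0.0651]
0.07 72 [ 0.4843 -0.1971  0.0748]
0.08 146 [ 0.4945 -0.197   0.085 ]
0.09 85 [ 0.5002 -0.1909  0.0952]
0.1 79 [ 0.505  -0.1905  0.1053]
0.11 59 [ 0.5038 -0.193   0.1141]
0.12 207 [ 0.4903 -0.193   0.1237]
scene [0.47699793 0.08607611 0.02002014] [0.60893537 0.26481546 0.10325184] [0.546163
[... 260 characters left out ...]
[0.5584 0.1751 0.0747]
0.08 239 [0.5496 0.1777 0.0854]
0.09 138 [0.5769 0.1723 0.095 ]
0.1 14 [0.5826 0.1872 0.1006]
0.11 0 
0.12 0 
scene [ 0.45616238 -0.22475418  0.02001629] [ 0.62248573 -0.12590984  0.13065413] [ 0.53428564 -0.17118417  0.00572313]
0.0 1557 [ 0.568  -0.1528  0.0044]
0.01 708 [ 0.4867 -0.1908  0.014 ]
0.02 121 [ 0.4962 -0.1883  0.0245]
0.03 92 [ 0.503  -0.1827  0.0349]
0.04 78 [ 0.4986 -0.1886  0.0456]
0.05 89 [ 0.5077 -0.1847  0.055 ]
0.06 100 [ 0.5281 -0.1782  0.0647]
0.07 98 [ 0.5091 -0.182   0.0752]
0.08 125 [ 0.5226 -0.1785  0.0842]
0.09 44 [ 0.4827 -0.1953  0.0952]
0.1 115 [ 0.4927 -0.1917  0.1055]
0.11 81 [ 0.4983 -0.1898  0.1145]
0.12 151 [ 0.4876 -0.1919  0.1243]
```

View pics/c1.png

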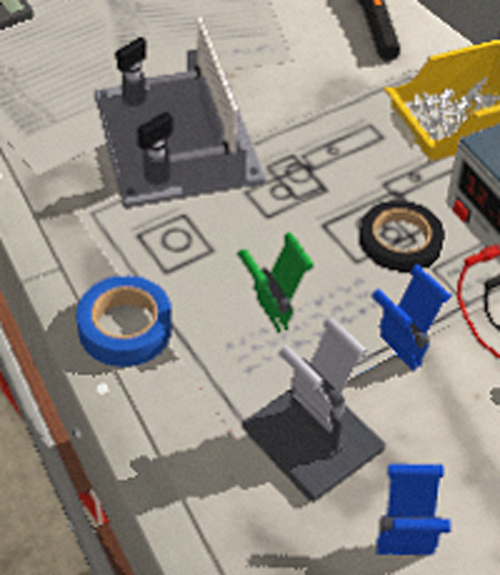

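View pics/c2.png

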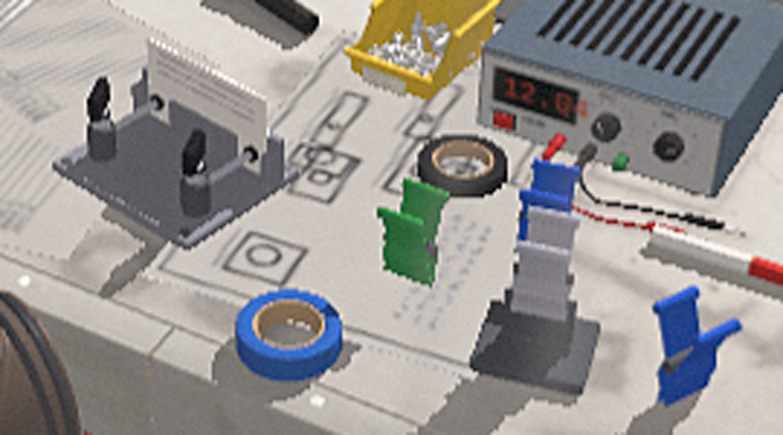

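The crop confirms the grey clip on the dark strip at side (365,345). Next come the poses.

```bash
cat > m.py <<'E'
from h import *
def pca(Q):
    c=Q.mean(0); w,V=np.linalg.eigh(np.cov((Q-c).T)); v=V[:,-1]; return c,np.arctan2(v[1],v[0]),np.sqrt(w)
def fitr(Q):
    r=cv2.minAreaRect((Q[:,:2]*1000).astype(np.float32)); return np.round(cv2.boxPoints(r),1).tolist()
def run(names):
  for n in names:
    d=load(n);P=cloud(d);C=d['img'].astype(int);g=C.max(-1);sat=C.max(-1)-C.min(-1)
    R=(P[...,0]>.44)&(P[...,0]<.64)&(P[...,1]>.05)&(P[...,1]<.30)
    # base top
    b=R&(P[...,2]>.009)&(P[...,2]<.017)&(g<150); 
    if b.sum()>50: print(n,'base',fitr(P[b]), P[b][:,2].mean())
    k=R&(P[...,2]>.064)&(P[...,2]<.09)&(g<80)
    nl,lab,st,ce=cv2.connectedComponentsWithStats(k.astype(np.uint8))
    for i in range(1,nl):
        if st[i,4]>15:
            Q=P[lab==i]; t=Q[Q[:,2]>.080]; print(n,'knob px',ce[i],len(Q),'c',Q.mean(0),'top',t.mean(0) if len(t) else '',fitr(t if len(t)>4 else Q), 'yaw',pca(t[:,:2])[1] if len(t)>4 else '')
    w=R&(P[...,2]>.06)&(P[...,2]<.105)&(g>130)&(sat<40)
    if w.sum()>30:
        Q=P[w]; c,a,s=pca(Q[:,:2]); t=Q[Q[:,2]>.092]; print(n,'card',c,a,s,'ymin/max ends',fitr(Q), 'top',t.mean(0), 'zmax',Q[:,2].max())
    R=(P[...,0]>.42)&(P[...,0]<.58)&(P[...,1]>-.27)&(P[...,1]<-.11)&(sat<50)
    b=R&(P[...,2]>.009)&(P[...,2]<.016)&(g<140); print(n,'foot',fitr(P[b]),P[b][:,2].mean())
    t=R&(P[...,2]>.117)&(P[...,2]<.14)
    nl,lab,st,ce=cv2.connectedComponentsWithStats(t.astype(np.uint8))
    for i in range(1,nl):
        if st[i,4]>8: Q=P[lab==i]; print(n,'bar',ce[i],len(Q),Q.mean(0),fitr(Q),pca(Q[:,:2])[1],Q[:,2].max())
if __name__=='__main__':
    import sys; np.set_printoptions(precision=4,suppress=True); run(sys.argv[1:])
E
python3 m.py scene side
```

```text
scene base [[443.8999938964844, 86.4000015258789], [633.7000122070312, 48.900001525878906], [672.2000122070312, 244.10000610351562], [482.3999938964844, 281.6000061035156]] 0.013565652879796913
scene knob px [263.6203 233.8481] 79 c [0.5166 0.2451 0.0791] top [0.5175 0.2459 0.0852] [[498.1000061035156, 245.3000030517578], [502.1000061035156, 235.1999969482422], [537.9000244140625, 249.3000030517578], [533.9000244140625, 259.3999938964844]] yaw -2.829821548198459
scene knob px [296.3778 252.0556] 90 c [0.4914 0.1286 0.0796] top [0.4935 0.1298 0.086 ] [[476.5, 131.5], [479.6000061035156, 120.19999694824219], [520.0999755859375, 131.3000030517578], [517.0, 142.60000610351562]] yaw -2.891768539010573
scene card [0.5792 0.1734] 1.3784558958258872 [0.0116 0.0446] ymin/max ends [[477.79998779296875, 108.69999694824219], [572.9000244140625, 91.69999694824219], [602.2000122070312, 256.0], [507.1000061035156, 272.8999938964844]] top [0.5811 0.1733 0.0964] zmax 0.1032518352472026
scene foot [[437.79998779296875, -156.60000610351562], [454.5, -244.60000610351562], [536.5, -229.10000610351562], [
[... 1474 characters left out ...]
 0.09920014457454052
side foot [[440.8999938964844, -157.0], [460.6000061035156, -246.39999389648438], [539.5999755859375, -229.0], [519.7999877929688, -139.60000610351562]] 0.012013128611905349
side bar [377.0263 334.4035] 114 [ 0.5112 -0.1888  0.1232] [[502.3999938964844, -168.89999389648438], [511.6000061035156, -208.89999389648438], [521.2999877929688, -206.6999969482422], [512.2000122070312, -166.6999969482422]] 1.783052841912856 0.1274683841194636
side bar [359.5    346.4906] 106 [ 0.468  -0.1986  0.1236] [[459.6000061035156, -178.39999389648438], [467.20001220703125, -218.0], [476.6000061035156, -216.10000610351562], [469.0, -176.60000610351562]] 1.7890903743601887 0.12702178571120237
```

Stand yaw is about -0.195, knobs are near (0.520,0.2465) and (0.498,0.130), and the clip is at (0.489,-0.193) with yaw about 0.215. Sizes check out: knob spacing 118 mm against 120, handle bars 43.5 mm apart against 44. I'll write a move helper.

```bash
cat > go.py <<'E'
import sys; from h import *; from scipy.spatial.transform import Rotation as Rt
np.set_printoptions(precision=4,suppress=True)
def tgt(x,y,z,yaw): # yaw = direction of tool y in world, tool x down
    X=np.array([0,0,-1.]);Y=np.array([np.cos(yaw),np.sin(yaw),0]);return np.array([x,y,z]),Rt.from_matrix(np.stack([X,Y,np.cross(X,Y)],1))
def cur():
    s=ctrl.get_state(); return s,np.array(s['eef_pos']),Rt.from_quat(s['tcp_rot'])
s,p,R=cur(); Y=R.as_matrix()[:,1]
print('t',s['time'],'p',p,'yawY',np.arctan2(Y[1],Y[0]),'x',R.as_matrix()[:,0],'q',s['qpos'],'F',s['contact_force'],'T',s['wrist_torque'],'op',s['opening'])
if len(sys.argv)>1:
    a=list(map(float,sys.argv[1:5])); P,T=tgt(*a)
    print('travel',R.inv().apply(P-p),'dr',(R.inv()*T).as_rotvec())
    print('dq1',np.arctan2(a[1],a[0])-np.arctan2(p[1],p[0]))
E
python3 go.py .520 .2465 .14 1.90; python3 go.py .520 .2465 .14 -1.24
```

```text
t 0.15 p [0.1705 0.6525 0.2046] yawY 1.315010557133327 x [-0.0007 -0.0017 -1.    ] q [ 1.165   0.287   1.5778 -0.      1.2786 -0.15  ] F [ 0.454  -0.9551  0.0482] T [-0.0206  0.0045  0.0162] op 1.0022547095236753
travel [ 0.065  -0.3043  0.4408] dr [-0.585  -0.0008  0.0017]
dq1 -0.8725200655559787
t 0.15 p [0.1705 0.6525 0.2046] yawY 1.315010557133327 x [-0.0007 -0.0017 -1.    ] q [ 1.165   0.287   1.5778 -0.      1.2786 -0.15  ] F [ 0.454  -0.9551  0.0482] T [-0.0206  0.0045  0.0162] op 1.0022547095236753
travel [ 0.065  -0.3043  0.4408] dr [2.555  0.0022 0.001 ]
dq1 -0.8725200655559787
```

>>> {"api": "play_rows", "payload": {"claw": [0, 0, 0, 0, 0, 0, 0, 0, 0, 0, 0, 0, 0, 0, 0, 0], "travel": [[0.01, -0.02, 0.03], [0.01, -0.05, 0.07], [0.015, -0.08, 0.11], [0.02, -0.11, 0.16], [0.025, -0.14, 0.2], [0.03, -0.17, 0.245], [0.03, -0.2, 0.29], [0.03, -0.23, 0.335], [0.03, -0.26, 0.38], [0.03, -0.29, 0.42], [0.03, -0.304, 0.441], [0.03, -0.304, 0.441], [0.03, -0.304, 0.441], [0.03, -0.304, 0.441], [0.03, -0.304, 0.441], [0.03, -0.304, 0.441]], "dr": [[-0.05, 0, 0], [-0.1, 0, 0], [-0.16, 0, 0], [-0.22, 0, 0], [-0.28, 0, 0], [-0.34, 0, 0], [-0.4, 0, 0], [-0.46, 0, 0], [-0.52, 0, 0], [-0.585, 0, 0], [-0.585, 0, 0], [-0.585, 0, 0], [-0.585, 0, 0], [-0.585, 0, 0], [-0.585, 0, 0], [-0.585, 0, 0]], "force": 60}}

```text
time: 1.75
eef_pos: [0.5193, 0.248, 0.1749]
tcp_rot: [-0.117, 0.698, 0.116, 0.697]
contact_force: [-0.3, -0.1, -0.6]
opening: 0.998
```

```bash
python3 go.py .520 .2465 .14 1.90; python3 - <<'E'
from h import *
d=grab('wrist'); save(d,'w1.png')
E
python3 m.py wrist
```

```text
t 1.75 p [0.5193 0.248  0.1749] yawY 1.902164030499841 x [-0.0009 -0.0017 -1.    ] q [ 0.2699  0.097   1.8534 -0.0015  1.1925 -1.6317] F [-0.2975 -0.1128 -0.6001] T [ 0.028  -0.0282 -0.021 ] op 0.9979672495582567
travel [ 0.0349 -0.0016  0.0002] dr [ 0.0022 -0.0014  0.0013]
dq1 -0.0028194911222707564
wrist base [[451.29998779296875, 113.5], [566.2000122070312, 88.4000015258789], [603.7999877929688, 260.5], [488.8999938964844, 285.6000061035156]] 0.011964936907098525
wrist knob px [186.2998 162.7306] 1084 c [0.4951 0.1347 0.081 ] top [0.4956 0.1336 0.0852] [[476.3999938964844, 133.3000030517578], [479.20001220703125, 122.9000015258789], [515.5, 132.60000610351562], [512.7999877929688, 143.0]] yaw -2.877076824127887
wrist knob px [317.2321 238.3527] 655 c [0.5189 0.2488 0.0842] top [0.5201 0.2493 0.0853] [[501.79998779296875, 248.89999389648438], [505.1000061035156, 238.89999389648438], [540.2999877929688, 250.8000030517578], [536.9000244140625, 260.79998779296875]] yaw -2.8216120857969518
wrist card [0.5815 0.1759] 1.3828049195090748 [0.0074 0.0436] ymin/max ends [[495.8999938964844, 116.80000305175781], [568.9000244140625, 101.4000015258789], [599.7999877929688, 248.10000610351562], [526.7000122070312, 263.3999938964844]] top [0.582  0.1746 0.0969] zmax 0.0991486676593979
wrist foot [[0.0, 0.0], [0.0, 0.0], [0.0, 0.0], [0.0, 0.0]] nanm.py:22: RuntimeWarning: Mean of empty slice.
  b=R&(P[...,2]>.009)&(P[...,2]<.016)&(g<140); print(n,'foot',fitr(P[b]),P[b][:,2].mean())
  ret = ret.dtype.type(ret / rcount)
```

View pics/w1.png

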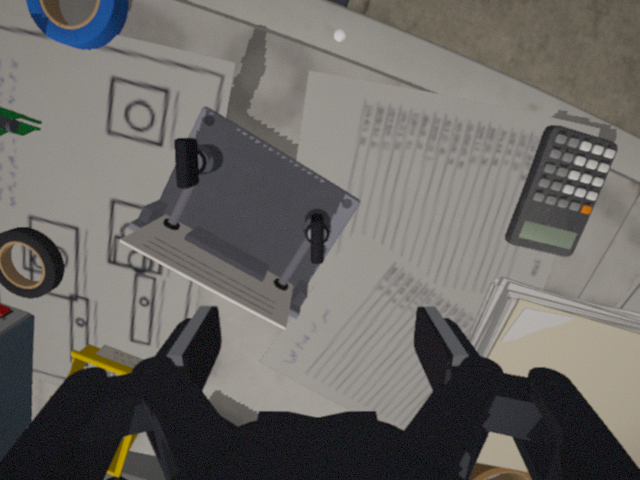

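>>> {"api": "play_rows", "payload": {"claw": [0, 0, 0, 0, 0, 120, 255, 255, 255, 255, 255, 255, 255, 255], "travel": [[0.03, 0, 0], [0.06, 0, 0], [0.09, 0, 0], [0.11, 0, 0], [0.11, 0, 0], [0.11, 0, 0], [0.11, 0, 0], [0.11, 0, 0], [0.11, 0, 0], [0.11, 0, 0], [0.11, 0, 0], [0.11, 0, 0], [0.11, 0, 0], [0.11, 0, 0]], "dr": [[0, 0, 0], [0, 0, 0], [0, 0, 0], [0, 0, 0], [0, 0, 0], [0, 0, 0], [0, 0, 0], [0, 0, 0], [0, 0, 0], [0, 0, 0], [0, 0, 0], [0, 0, 0], [0, 0, 0], [0, 0, 0]], "force": 60}}

```text
time: 3.2
eef_pos: [0.5194, 0.2476, 0.0649]
tcp_rot: [-0.117, 0.698, 0.116, 0.697]
contact_force: [-0.0, 0.3, -0.2]
opening: 0.002
```

```bash
python3 go.py .520 .248 .064 1.90; python3 - <<'E'
from h import *
d=grab('wrist'); save(d,'w2.png')
E
```

```text
t 3.2 p [0.5194 0.2476 0.0649] yawY 1.9019960395632984 x [-0.0009 -0.0017 -1.    ] q [ 0.2693  0.2277  1.9251 -0.0017  0.9901 -1.6317] F [-0.0464  0.3164 -0.2446] T [ 0.0111 -0.0585 -0.0219] op 0.001980047243410628
travel [0.0009 0.0001 0.0007] dr [ 0.002  -0.0014  0.0013]
dq1 8.534838928098143e-05
```

View pics/w2.png

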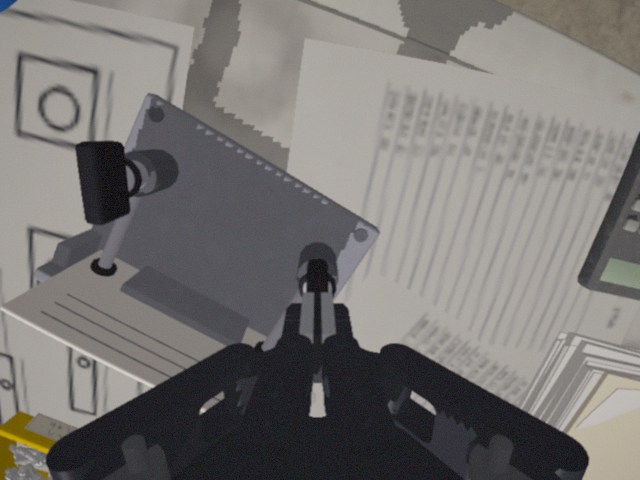

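```bash
python3 - <<'E'
from h import *
np.set_printoptions(precision=4,suppress=True)
d=load('wrist'); P=cloud(d)
a=cv2.resize(d['img'][220:420,220:420],None,fx=3,fy=3,interpolation=cv2.INTER_CUBIC);save({'img':a},'w2c.png')
for v in range(240,420,8): print(v,P[v,318],P[v,308],P[v,328],d['img'][v,318])
d=grab('side'); a=cv2.resize(d['img'][150:300,230:380],None,fx=4,fy=4,interpolation=cv2.INTER_CUBIC);save({'img':a},'s2c.png')
E
```

```text
240 [0.5087 0.2456 0.0123] [0.5113 0.2393 0.011 ] [0.5068 0.2522 0.0111] [88 87 95]
248 [0.5096 0.2459 0.0267] [0.5131 0.2402 0.0224] [0.5091 0.2527 0.0215] [52 55 55]
256 [0.5094 0.2458 0.0423] [0.513  0.2406 0.0375] [0.5092 0.2523 0.0371] [49 52 55]
264 [0.5037 0.2439 0.0709] [0.5065 0.2393 0.0679] [0.5113 0.2528 0.0451] [42 35 40]
272 [0.5033 0.2437 0.0824] [0.5058 0.2394 0.0801] [0.5044 0.2494 0.0757] [24 19 26]
280 [0.506  0.2447 0.0856] [0.5078 0.2402 0.085 ] [0.5054 0.2495 0.0833] [33 29 28]
288 [0.5093 0.2458 0.0869] [0.5117 0.2416 0.085 ] [0.5089 0.2508 0.0842] [24 22 27]
296 [0.5079 0.2453 0.0983] [0.5092 0.2411 0.0985] [0.5063 0.2494 0.0986] [31 30 34]
304 [0.5079 0.2453 0.1056] [0.5097 0.2415 0.1049] [0.5068 0.2494 0.105 ] [31 31 36]
312 [0.508  0.2454 0.1122] [0.5093 0.2415 0.1123] [nan nan nan] [34 33 33]
320 [0.5078 0.2453 0.1187] [0.5088 0.2416 0.1193] [0.5062 0.2488 0.1195] [22 23 26]
328 [0.5081 0.2454 0.124 ] [0.5092 0.2419 0.1241] [0.5073 0.2491 0.1232] [34 27 34]
336 [0.5086 0.2455 0.1285] [0.5098 0.2422 0.1284] [0.5078 0.2491 0.1278] [33 32 35]
344 [0.5118 0.2467 0.1284] [0.5078 0.2417 0.1363] [0.5062 0.2483 0.1353] [37 37 41]
352 [0.5152 0.2478 0.1282] [0.5081 0.2419 0.1402] [0.5058 0.248  0.1405] [36 35 37]
360 [0.5188 0.2491 0.1277] [0.5072 0.2418 0.1455] [0.5055 0.2478 0.1451] [40 38 41]
368 [0.522  0.2502 0.128 ] [0.5098 0.2427 0.1458] [0.5062 0.2479 0.148 ] [28 34 38]
376 [0.5259 0.2515 0.1276] [0.5181 0.2452 0.139 ] [0.5063 0.2479 0.1515] [73 71 77]
384 [0.6311 0.2877 0.0023] [0.5202 0.246  0.1403] [0.5097 0.2491 0.1507] [172 168 162]
392 [0.6389 0.2904 0.0025] [0.5255 0.2477 0.1378] [0.5211 0.2534 0.1404] [172 169 163]
400 [0.6471 0.2932 0.0024] [0.5265 0.2481 0.1405] [0.524  0.2545 0.1408] [172 170 162]
408 [0.6557 0.2962 0.0021] [0.5268 0.2483 0.1438] [0.5242 0.2544 0.1443] [175 171 163]
416 [0.6645 0.2992 0.0019] [0.5091 0.243  0.1656] [0.5078 0.248  0.1652] [163 159 154]
```

View pics/w2c.png

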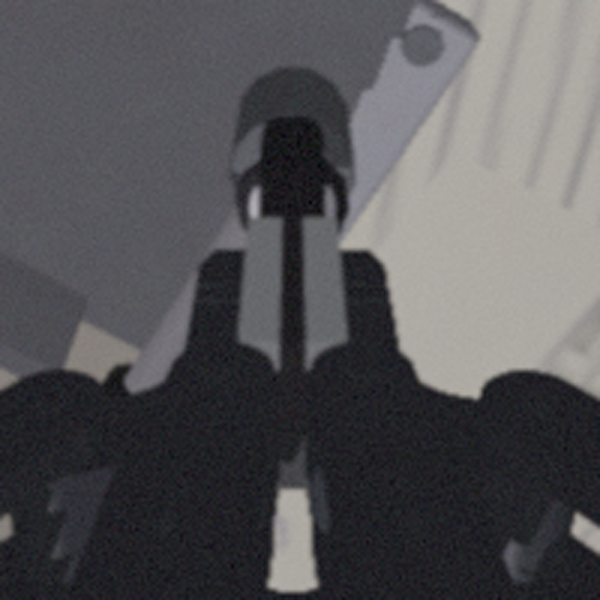

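View pics/s2c.png

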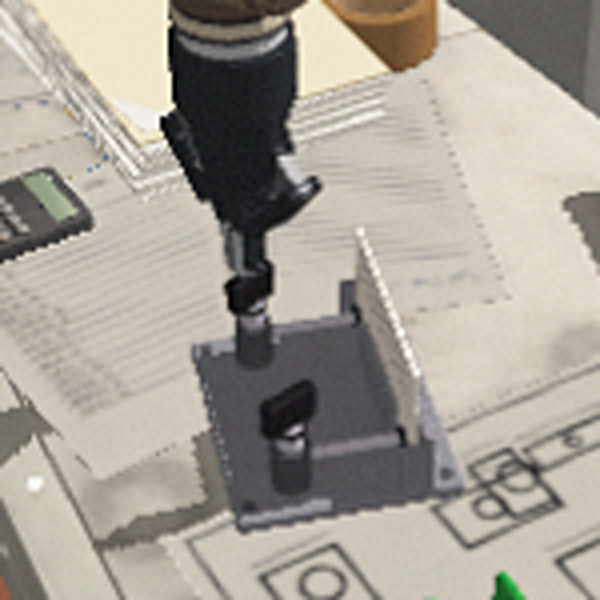

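The bar appears to be between the pads although the opening reads 0. I'll test with a small turn and watch the torque and the bar.

>>> {"api": "play_rows", "payload": {"claw": [255, 255, 255, 255, 255], "travel": [[0, 0, 0], [0, 0, 0], [0, 0, 0], [0, 0, 0], [0, 0, 0]], "dr": [[0.06, 0, 0], [0.12, 0, 0], [0.2, 0, 0], [0.3, 0, 0], [0.3, 0, 0]]}}

```text
time: 3.8
eef_pos: [0.5194, 0.2476, 0.0649]
tcp_rot: [-0.012, 0.707, 0.01, 0.707]
contact_force: [0.7, -0.3, -0.4]
opening: 0.001
```

```bash
python3 go.py .520 .248 .064 1.90; python3 - <<'E'
from h import *
d=grab('wrist');a=cv2.resize(d['img'][220:420,220:420],None,fx=3,fy=3,interpolation=cv2.INTER_CUBIC);save({'img':a},'w3c.png')
d=grab('side'); a=cv2.resize(d['img'][150:300,230:380],None,fx=4,fy=4,interpolation=cv2.INTER_CUBIC);save({'img':a},'s3c.png')
E
```

```text
t 3.8 p [0.5194 0.2476 0.0649] yawY 1.6021198440044224 x [-0.001  -0.0017 -1.    ] q [ 0.2694  0.2278  1.9251 -0.0017  0.9901 -1.3318] F [ 0.67   -0.3221 -0.4056] T [-0.0029  0.001  -0.0226] op 0.0013078564763065702
travel [0.0009 0.0003 0.0006] dr [-0.2979 -0.0013  0.0015]
dq1 7.463734841045566e-05
```

View pics/w3c.png

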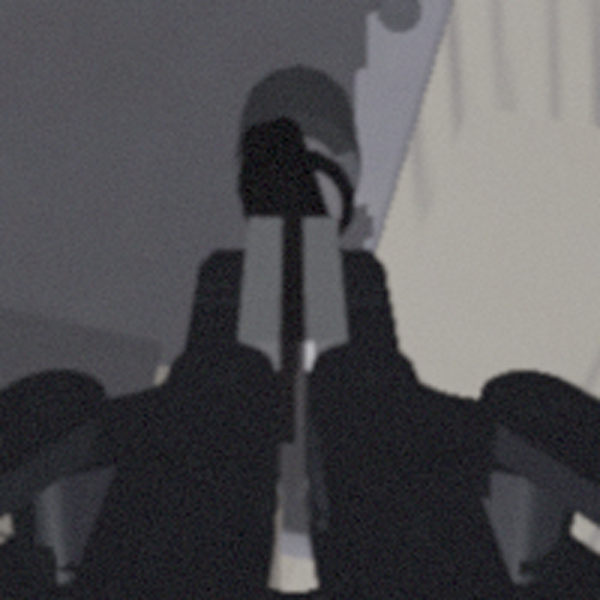

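View pics/s3c.png

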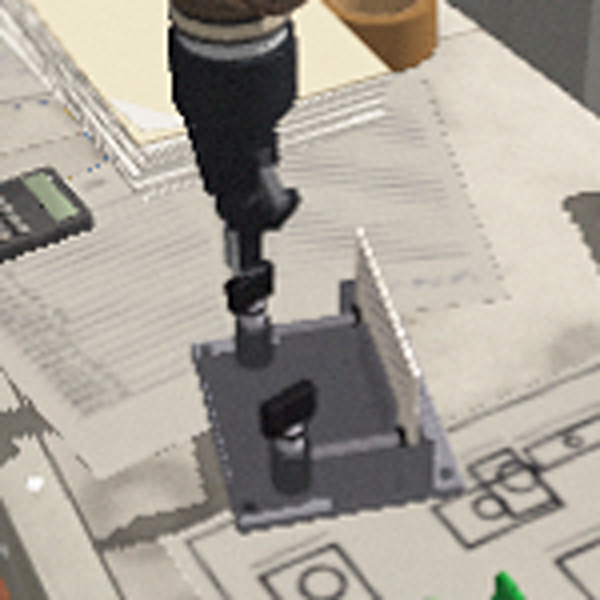

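The turn did not take: the knob stayed put with no torque, and the fingers seem to have closed just above the bar. I'll raise the shut gripper and measure where the fingertips really are.

>>> {"api": "play_rows", "payload": {"claw": [255, 255, 255, 255, 255, 255], "travel": [[-0.03, 0, 0], [-0.06, 0, 0], [-0.08, 0, 0], [-0.08, 0, 0], [-0.08, 0, 0], [-0.08, 0, 0]], "dr": [[-0.1, 0, 0], [-0.2, 0, 0], [-0.3, 0, 0], [-0.3, 0, 0], [-0.3, 0, 0], [-0.3, 0, 0]]}}

```text
time: 4.5
eef_pos: [0.5183, 0.2474, 0.1429]
tcp_rot: [-0.118, 0.699, 0.116, 0.696]
contact_force: [0.2, -0.6, -0.6]
opening: 0.002
```

```bash
python3 go.py .520 .248 .064 1.90; python3 - <<'E'
from h import *
np.set_printoptions(precision=4,suppress=True)
s=ctrl.get_state();p=np.array(s['eef_pos'])
for n,b in (('side',(200,100,380,300)),('scene',(200,120,360,300)),('wrist',(180,150,460,480))):
    d=grab(n);P=cloud(d);q=proj(d,p);print(n,'tcp px',q)
    m=(np.hypot(P[...,0]-p[0],P[...,1]-p[1])<.03)&(P[...,2]>.09)
    Q=P[m]; v,u=np.nonzero(m); o=np.argsort(Q[:,2])[:12]; print(len(Q));print(np.c_[u[o],v[o],Q[o]])
    x0,y0,x1,y1=b; im=d['img'].copy(); cv2.circle(im,tuple(int(round(t)) for t in q),2,(255,0,0),-1)
    a=cv2.resize(im[y0:y1,x0:x1],None,fx=2.5,fy=2.5,interpolation=cv2.INTER_CUBIC) if n!='wrist' else im; save({'img':a},n+'4.png')
E
```

```text
t 4.5 p [0.5183 0.2474 0.1429] yawY 1.903086695974589 x [-0.0041 -0.0026 -1.    ] q [ 0.2695  0.1293  1.88   -0.0016  1.137  -1.6329] F [ 0.1526 -0.5827 -0.5886] T [0.1051 0.0773 0.0148] op 0.002198067866387027
travel [0.0789 0.     0.0022] dr [ 0.0031 -0.0047  0.0011]
dq1 -0.00042542798392825043
side tcp px [289.316  200.2104]
691
[[292.     192.       0.5251   0.2439   0.1678]
 [290.     193.       0.5184   0.2404   0.1692]
 [285.     192.       0.509    0.2493   0.1694]
 [289.     193.       0.5155   0.2396   0.1706]
 [287.     193.       0.5112   0.2417   0.1706]
 [289.     192.       0.5165   0.2417   0.1719]
 [284.     191.       0.5071   0.2506   0.1722]
 [285.     191.       0.5092   0.2493   0.1723]
 [287.     192.       0.5117   0.2427   0.1728]
 [286.     192.       0.5095   0.2436   0.1729]
 [288.     193.       0.5116   0.2361   0.174 ]
 [293.     191.       0.5253   0.2372   0.175 ]]
scene tcp px [261.6316 212.3527]
862
[[262.     232.       0.5085   0.2435   0.0902]
 [263.     228.       0.5247   0.2519   0.0902]
 [265.     228.       0.5272   0.2474   0.0903]
 [264.  
[... 340 characters left out ...]
04.       0.5092   0.2373   0.1755]
 [258.     204.       0.5041   0.2457   0.1756]]
wrist tcp px [315.1893 287.4487]
29342
[[327.     293.       0.506    0.2491   0.1723]
 [328.     293.       0.5059   0.2496   0.1724]
 [325.     293.       0.5063   0.2483   0.1724]
 [303.     293.       0.5095   0.2388   0.1726]
 [323.     293.       0.5065   0.2474   0.1726]
 [309.     293.       0.5086   0.2414   0.1726]
 [315.     293.       0.5076   0.2439   0.1727]
 [321.     293.       0.5067   0.2465   0.1727]
 [329.     293.       0.5055   0.2499   0.1728]
 [310.     293.       0.5083   0.2418   0.1728]
 [332.     293.       0.5051   0.2512   0.1728]
 [316.     293.       0.5074   0.2443   0.1729]]
```

View pics/side4.png

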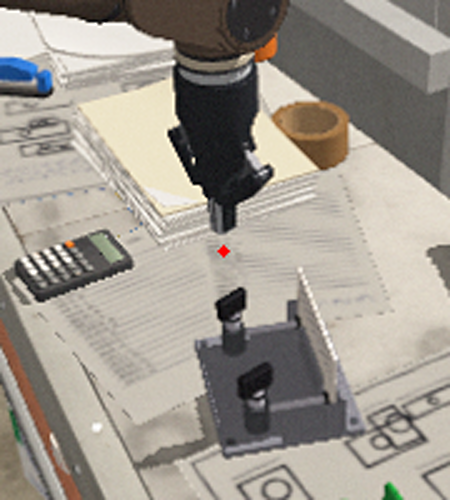

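View pics/wrist4.png

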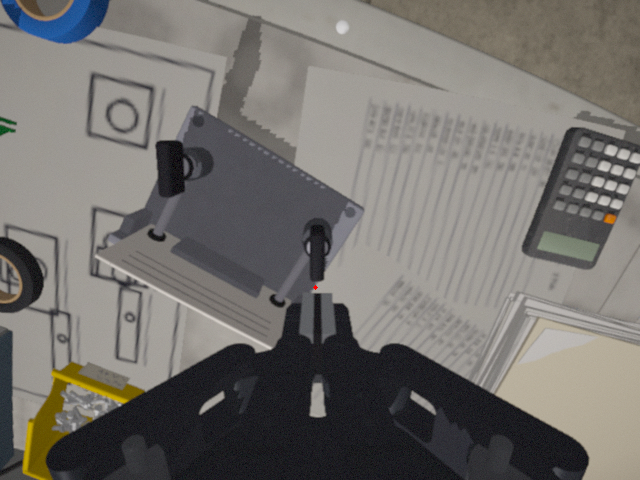

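View pics/scene4.png

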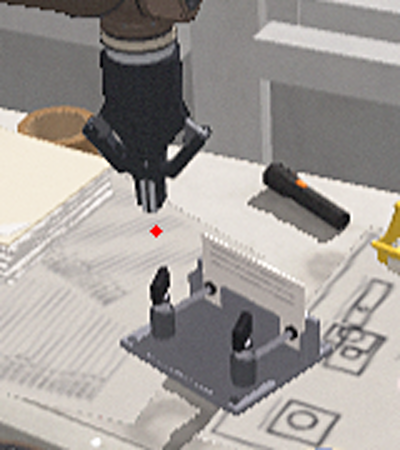

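All three cameras agree that the real tips sit about 28 mm behind the reported TCP (tips z≈0.171 against reported 0.143), while laterally they agree. So I'll use reported z = real tip z - 0.028. Descending again to reported 0.037, so real tips at about 0.065.

>>> {"api": "play_rows", "payload": {"claw": [0, 0, 0, 0, 0, 0, 0, 0, 0, 0, 0], "travel": [[0, 0, 0], [0, 0, 0.002], [0, 0, 0.002], [0, 0, 0.002], [0, 0, 0.002], [0.03, 0, 0.002], [0.06, 0, 0.002], [0.085, 0, 0.002], [0.105, 0, 0.002], [0.105, 0, 0.002], [0.105, 0, 0.002]], "dr": [[0, 0, 0], [0, -0.004, 0], [0, -0.004, 0], [0, -0.004, 0], [0, -0.004, 0], [0, -0.004, 0], [0, -0.004, 0], [0, -0.004, 0], [0, -0.004, 0], [0, -0.004, 0], [0, -0.004, 0]]}}

```text
time: 5.75
eef_pos: [0.5201, 0.2479, 0.0383]
tcp_rot: [-0.118, 0.698, 0.117, 0.697]
contact_force: [0.1, 0.1, 0.1]
opening: 1.0
```

>>> {"api": "play_rows", "payload": {"claw": [255, 255, 255, 255, 255, 255, 255, 255], "travel": [[0, 0, 0], [0, 0, 0], [0, 0, 0], [0, 0, 0], [0, 0, 0], [0, 0, 0], [0, 0, 0], [0, 0, 0]], "dr": [[0, 0, 0], [0, 0, 0], [0, 0, 0], [0, 0, 0], [0, 0, 0], [0, 0, 0], [0, 0, 0], [0, 0, 0]], "force": 60}}

```text
time: 6.55
eef_pos: [0.5203, 0.2479, 0.0388]
tcp_rot: [-0.118, 0.697, 0.117, 0.697]
contact_force: [-1.7, -0.5, 4.8]
opening: 0.113
```

```bash
python3 go.py .520 .248 .036 1.90
```

```text
t 6.55 p [0.5203 0.2479 0.0388] yawY 1.903760386063651 x [-0.0001 -0.0014 -1.    ] q [ 0.2693  0.2673  1.9331 -0.0017  0.9416 -1.6334] F [-1.7402 -0.4667  4.8188] T [-0.1578  0.2058  0.0381] op 0.11291895957151975
travel [ 0.0028  0.0002 -0.0002] dr [ 0.0038 -0.0005  0.0013]
dq1 0.0003315204444957476
```

Gripped at opening 0.113, about 10 mm, which is the bar. Now turning clockwise.

>>> {"api": "play_rows", "payload": {"claw": [255, 255, 255, 255, 255, 255, 255, 255, 255, 255, 255], "travel": [[0, 0, 0], [0, 0, 0], [0, 0, 0], [0, 0, 0], [0, 0, 0], [0, 0, 0], [0, 0, 0], [0, 0, 0], [0, 0, 0], [0, 0, 0], [0, 0, 0]], "dr": [[0.1, 0, 0], [0.2, 0, 0], [0.3, 0, 0], [0.4, 0, 0], [0.5, 0, 0], [0.6, 0, 0], [0.7, 0, 0], [0.8, 0, 0], [0.9, 0, 0], [1.0, 0, 0], [1.0, 0, 0]]}}

```text
time: 7.65
eef_pos: [0.5207, 0.2504, 0.0389]
tcp_rot: [0.234, 0.668, -0.231, 0.668]
contact_force: [0.6, 7.4, -0.8]
opening: 0.111
```

```bash
python3 go.py .520 .248 .036 1.90
```

```text
t 7.65 p [0.5207 0.2504 0.0389] yawY 0.9004393290374775 x [ 0.0021  0.0039 -1.    ] q [ 0.2712  0.2678  1.9323  0.004   0.9384 -0.6316] F [ 0.5989  7.4277 -0.8129] T [ 1.1559 -0.0549 -0.0302] op 0.11082629738285907
travel [ 0.0029 -0.0024  0.001 ] dr [-0.9996  0.0015 -0.0044]
dq1 -0.003287746803833147
```

>>> {"api": "play_rows", "payload": {"claw": [255, 255, 255, 255, 255], "travel": [[0, 0, 0], [0, 0, 0], [0, 0, 0], [0, 0, 0], [0, 0, 0]], "dr": [[0.05, 0, 0], [0.1, 0, 0], [0.15, 0, 0], [0.2, 0, 0], [0.2, 0, 0]]}}

```text
time: 8.15
eef_pos: [0.5211, 0.2509, 0.0388]
tcp_rot: [0.299, 0.641, -0.295, 0.642]
contact_force: [0.8, 1.6, 0.1]
opening: 0.111
```

```bash
python3 go.py
```

```text
t 8.15 p [0.5211 0.2509 0.0388] yawY 0.7027927009829427 x [ 0.0034  0.0044 -1.    ] q [ 0.2719  0.2682  1.9319  0.0041  0.937  -0.4334] F [0.7925 1.5689 0.103 ] T [ 0.2212 -0.0593  0.5101] op 0.11108137258709379
```

>>> {"api": "play_rows", "payload": {"claw": [255, 255, 255, 255], "travel": [[0, 0, 0], [0, 0, 0], [0, 0, 0], [0, 0, 0]], "dr": [[0.04, 0, 0], [0.08, 0, 0], [0.08, 0, 0], [0.08, 0, 0]]}}

```text
time: 8.55
eef_pos: [0.5212, 0.251, 0.0389]
tcp_rot: [0.323, 0.629, -0.319, 0.631]
contact_force: [-0.1, 1.4, 0.8]
opening: 0.115
```

```bash
python3 go.py
```

```text
t 8.55 p [0.5212 0.251  0.0389] yawY 0.6286876730724963 x [ 0.0042  0.0033 -1.    ] q [ 0.2725  0.2682  1.9318  0.0025  0.9368 -0.3577] F [-0.1434  1.3634  0.8293] T [0.1659 0.0312 1.6521] op 0.11498038616243156
```

Firmly against the stop (1.65 N m). Opening in place, then lifting.

>>> {"api": "play_rows", "payload": {"claw": [0, 0, 0, 0, 0, 0, 0, 0, 0, 0], "travel": [[0, 0, 0], [0, 0, 0], [0, 0, 0], [0, 0, 0], [0, 0, 0], [-0.02, 0, 0], [-0.05, 0, 0], [-0.08, 0, 0], [-0.08, 0, 0], [-0.08, 0, 0]], "dr": [[0, 0, 0], [0, 0, 0], [0, 0, 0], [0, 0, 0], [0, 0, 0], [0, 0, 0], [0, 0, 0], [0, 0, 0], [0, 0, 0], [0, 0, 0]]}}

```text
time: 9.55
eef_pos: [0.5214, 0.2508, 0.1198]
tcp_rot: [0.323, 0.629, -0.319, 0.631]
contact_force: [-0.1, 0.0, -0.3]
opening: 1.0
```

```bash
python3 - <<'E'
from h import *
for n in ('wrist','side','scene'): d=grab(n)
save(load('wrist'),'w5.png')
E
python3 m.py wrist side scene 2>/dev/null| grep -E "knob|card"; python3 go.py .498 .131 .115 1.835
```

```text
wrist knob px [316.6323 261.0446] 1009 c [0.5198 0.2522 0.0839] top [0.5209 0.2509 0.0854] [[505.0, 260.5], [530.0999755859375, 232.3000030517578], [538.2999877929688, 239.60000610351562], [513.2000122070312, 267.79998779296875]] yaw 2.3037049123893416
wrist knob px [217.5756 365.5546] 238 c [0.5099 0.1402 0.0791] top [0.51   0.139  0.0846] [[506.3999938964844, 141.8000030517578], [508.20001220703125, 132.60000610351562], [514.5, 133.8000030517578], [512.7000122070312, 143.10000610351562]] yaw 1.77868630301404
wrist card [0.5858 0.2075] 1.5005438796705133 [0.0151 0.0296] ymin/max ends [[510.3999938964844, 131.10000610351562], [591.0999755859375, 125.4000015258789], [600.2000122070312, 255.10000610351562], [519.5, 260.70001220703125]] top [0.5887 0.2043 0.0968] zmax 0.09876594908451514
side knob px [292.0185 221.0463] 108 c [0.5212 0.2446 0.0777] top [0.5221 0.2452 0.0843] [[506.20001220703125, 256.8999938964844], [530.4000244140625, 229.5], [538.5999755859375, 236.6999969482422], [514.4000244140625, 264.20001220703125]] yaw 2.296312564807662
side knob px [301.9925 251.8358] 134 c [0.
[... 865 characters left out ...]
938964844, 120.5], [515.0999755859375, 132.10000610351562], [512.0999755859375, 141.8000030517578]] yaw -2.877410057851073
scene card [0.5791 0.1739] 1.412910970729489 [0.0138 0.0444] ymin/max ends [[484.20001220703125, 100.4000015258789], [577.2000122070312, 86.19999694824219], [602.0999755859375, 249.0], [509.1000061035156, 263.20001220703125]] top [0.5814 0.1723 0.0966] zmax 0.10261895633946239
t 9.7 p [0.5197 0.2503 0.1172] yawY 0.6284295808717437 x [ 0.0011  0.0025 -1.    ] q [ 0.2721  0.1602  1.8962  0.0024  1.0834 -0.3575] F [-0.455  -1.26   -0.6413] T [ 0.0398 -0.0133  0.0138] op 1.0001489027235384
travel [ 0.0019 -0.0877  0.0838] dr [-1.2066  0.0002 -0.0029]
dq1 -0.19167116028759695
```

View pics/w5.png

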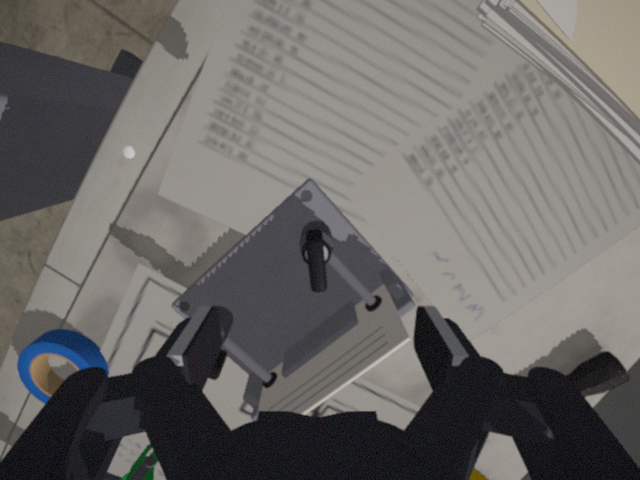

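Knob 0's bar now lies at about -0.84 rad against -0.825 expected at the stop, so it is home. Next is knob 1 at about (0.498,0.132), jaw yaw 1.845.

>>> {"api": "play_rows", "payload": {"claw": [0, 0, 0, 0, 0, 0, 0, 0, 0, 0, 0, 0, 0], "travel": [[0, -0.01, 0.01], [0, -0.02, 0.02], [0, -0.03, 0.03], [0, -0.04, 0.04], [0, -0.05, 0.05], [0, -0.06, 0.06], [0, -0.07, 0.07], [0, -0.08, 0.08], [0, -0.087, 0.083], [0, -0.087, 0.083], [0, -0.087, 0.083], [0, -0.087, 0.083], [0, -0.087, 0.083]], "dr": [[-0.12, 0, 0], [-0.24, 0, 0], [-0.36, 0, 0], [-0.48, 0, 0], [-0.6, 0, 0], [-0.72, 0, 0], [-0.84, 0, 0], [-0.96, 0, 0], [-1.08, 0, 0], [-1.215, 0, 0], [-1.215, 0, 0], [-1.215, 0, 0], [-1.215, 0, 0]]}}

```text
time: 11.0
eef_pos: [0.4978, 0.1322, 0.1163]
tcp_rot: [-0.095, 0.7, 0.096, 0.701]
contact_force: [0.2, 1.3, 1.1]
opening: 1.003
```

```bash
python3 - <<'E'
from h import *
d=grab('wrist');save(d,'w6.png')
E
python3 m.py wrist 2>/dev/null| grep -E "knob|card"; python3 go.py .498 .132 .037 1.845
```

```text
wrist knob px [316.7573 258.3175] 1055 c [0.4929 0.1317 0.084 ] top [0.4946 0.1322 0.0853] [[476.20001220703125, 132.39999389648438], [479.20001220703125, 122.0], [515.5999755859375, 132.3000030517578], [512.5999755859375, 142.8000030517578]] yaw -2.8577562817630118
wrist knob px [474.1887 324.9167] 816 c [0.5136 0.2528 0.0786] top [0.5143 0.254  0.0846] [[505.0, 258.5], [517.9000244140625, 244.0], [526.2000122070312, 251.39999389648438], [513.2999877929688, 265.8999938964844]] yaw 2.268410161319159
wrist card [0.5767 0.159 ] 1.3015616310510336 [0.0125 0.0385] ymin/max ends [[478.5, 119.80000305175781], [569.4000244140625, 100.69999694824219], [599.7000122070312, 245.3000030517578], [508.79998779296875, 264.29998779296875]] top [0.5792 0.1601 0.0968] zmax 0.09856284651471023
t 11.05 p [0.4979 0.1322 0.1165] yawY 1.8421803732297215 x [ 0.0004  0.0025 -1.    ] q [ 0.0611  0.0267  2.0423  0.0028  1.072  -1.7824] F [-0.4731 -0.487   0.6763] T [-0.0323 -0.0092 -0.0351] op 0.9998347749811135
travel [ 0.0795 -0.0004 -0.0001] dr [-0.0028  0.0011 -0.0023]
dq1 -0.00045154837695055017
```

View pics/w6.png

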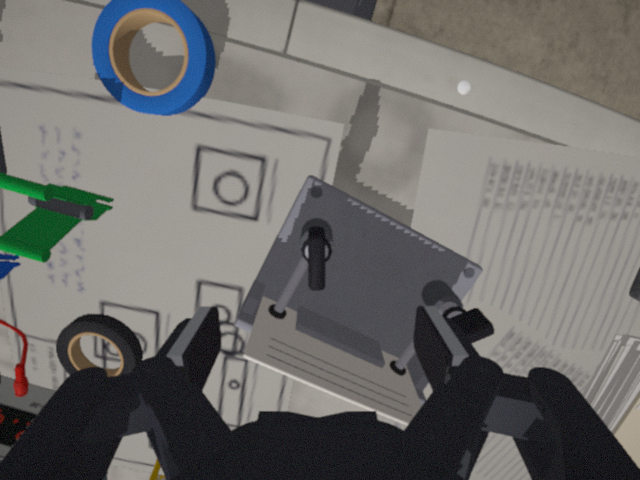

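The bar (317,258) is centred between the fingers. Descending and gripping.

>>> {"api": "play_rows", "payload": {"claw": [0, 0, 0, 0, 0, 255, 255, 255, 255, 255, 255, 255, 255], "travel": [[0.03, 0, 0], [0.055, 0, 0], [0.078, 0, 0], [0.078, 0, 0], [0.078, 0, 0], [0.078, 0, 0], [0.078, 0, 0], [0.078, 0, 0], [0.078, 0, 0], [0.078, 0, 0], [0.078, 0, 0], [0.078, 0, 0], [0.078, 0, 0]], "dr": [[0, 0, 0], [0, 0, 0], [0, 0, 0], [0, 0, 0], [0, 0, 0], [0, 0, 0], [0, 0, 0], [0, 0, 0], [0, 0, 0], [0, 0, 0], [0, 0, 0], [0, 0, 0], [0, 0, 0]]}}

```text
time: 12.35
eef_pos: [0.4983, 0.132, 0.039]
tcp_rot: [-0.095, 0.7, 0.096, 0.701]
contact_force: [0.0, -3.5, 4.5]
opening: 0.111
```

>>> {"api": "play_rows", "payload": {"claw": [255, 255, 255, 255, 255, 255, 255, 255, 255, 255, 255], "travel": [[0, 0, 0], [0, 0, 0], [0, 0, 0], [0, 0, 0], [0, 0, 0], [0, 0, 0], [0, 0, 0], [0, 0, 0], [0, 0, 0], [0, 0, 0], [0, 0, 0]], "dr": [[0.1, 0, 0], [0.2, 0, 0], [0.3, 0, 0], [0.4, 0, 0], [0.5, 0, 0], [0.6, 0, 0], [0.7, 0, 0], [0.8, 0, 0], [0.9, 0, 0], [1.0, 0, 0], [1.0, 0, 0]]}}

```text
time: 13.45
eef_pos: [0.4981, 0.1311, 0.0391]
tcp_rot: [0.252, 0.66, -0.252, 0.661]
contact_force: [-2.2, -5.4, 3.4]
opening: 0.116
```

```bash
python3 go.py
```

```text
t 13.45 p [0.4981 0.1311 0.0391] yawY 0.8413155244564076 x [ 0.0002 -0.0003 -1.    ] q [ 0.0603  0.1434  2.0815 -0.0004  0.9165 -0.7807] F [-2.2203 -5.3953  3.4027] T [-0.8481  0.1794 -0.0885] op 0.11608561818323804
```

>>> {"api": "play_rows", "payload": {"claw": [255, 255, 255, 255, 255, 255], "travel": [[0, 0, 0], [0, 0, 0], [0, 0, 0], [0, 0, 0], [0, 0, 0], [0, 0, 0]], "dr": [[0.05, 0, 0], [0.1, 0, 0], [0.15, 0, 0], [0.2, 0, 0], [0.2, 0, 0], [0.2, 0, 0]]}}

```text
time: 14.05
eef_pos: [0.4981, 0.1308, 0.0391]
tcp_rot: [0.315, 0.633, -0.316, 0.633]
contact_force: [-2.0, -2.3, 2.8]
opening: 0.117
```

```bash
python3 go.py
```

```text
t 14.05 p [0.4981 0.1308 0.0391] yawY 0.6467313682114951 x [ 0.     -0.0019 -1.    ] q [ 0.0607  0.1433  2.0815 -0.0024  0.9168 -0.5845] F [-1.9963 -2.3013  2.8482] T [-0.3686  0.1661  1.4544] op 0.11689961850874578
```

At the stop (1.45 N m). Release, lift and check.

>>> {"api": "play_rows", "payload": {"claw": [0, 0, 0, 0, 0, 0, 0, 0, 0, 0, 0], "travel": [[0, 0, 0], [0, 0, 0], [0, 0, 0], [0, 0, 0], [0, 0, 0], [-0.02, 0, 0], [-0.06, 0, 0], [-0.1, 0, 0], [-0.12, 0, 0], [-0.12, 0, 0], [-0.12, 0, 0]], "dr": [[0, 0, 0], [0, 0, 0], [0, 0, 0], [0, 0, 0], [0, 0, 0], [0, 0, 0], [0, 0, 0], [0, 0, 0], [0, 0, 0], [0, 0, 0], [0, 0, 0]]}}

```text
time: 15.15
eef_pos: [0.4978, 0.1311, 0.1587]
tcp_rot: [0.315, 0.633, -0.316, 0.633]
contact_force: [-0.7, -0.1, 0.3]
opening: 1.002
```

```bash
python3 - <<'E'
from h import *
for n in ('wrist','side','scene'): d=grab(n)
save(load('wrist'),'w7.png')
E
python3 m.py wrist side scene 2>/dev/null| grep -E "knob|card|bar|foot"; python3 go.py .489 -.193 .16 .215
```

```text
wrist knob px [443.1548 135.4306] 1240 c [0.5198 0.2477 0.0811] top [0.5206 0.2485 0.085 ] [[504.8999938964844, 259.0], [529.9000244140625, 231.39999389648438], [538.0, 238.8000030517578], [513.0999755859375, 266.29998779296875]] yaw 2.3140115443784603
wrist knob px [317.0443 238.7548] 722 c [0.4943 0.1348 0.0842] top [0.4953 0.1337 0.0854] [[479.70001220703125, 143.1999969482422], [503.79998779296875, 116.0], [512.0, 123.19999694824219], [487.8999938964844, 150.39999389648438]] yaw 2.3054674139747955
wrist card [0.5795 0.1777] 1.34570004994248 [0.0156 0.0444] ymin/max ends [[482.6000061035156, 118.9000015258789], [570.0999755859375, 100.69999694824219], [600.7000122070312, 247.39999389648438], [513.2000122070312, 265.70001220703125]] top [0.5828 0.1771 0.0965] zmax 0.09870821612266745
wrist foot [[467.5, -225.10000610351562], [472.29998779296875, -241.89999389648438], [504.5, -232.6999969482422], [499.70001220703125, -216.0]] 0.012080237103939916
side knob px [295.9737 222.7105] 38 c [0.5287 0.2365 0.0754] top [0.5305 0.2364 0.0845] [[525.2999877929688, 234.1999969482422], [532.2999
[... 2418 characters left out ...]
.70001220703125, -208.89999389648438], [517.5, -207.1999969482422], [511.20001220703125, -167.39999389648438]] 1.7634488762139833 0.12986446807795649
scene bar [416.506  286.1205] 83 [ 0.4659 -0.1972  0.1243] [[458.6000061035156, -177.39999389648438], [464.1000061035156, -216.60000610351562], [477.20001220703125, -214.8000030517578], [471.70001220703125, -175.5]] 1.7553988244042105 0.1299954308670105
t 15.3 p [0.4966 0.131  0.1568] yawY 0.6464896643496966 x [-0.0041 -0.0021 -1.    ] q [ 0.0611 -0.0223  2.0115 -0.002   1.1567 -0.5846] F [-0.3587 -0.7964 -0.1666] T [-0.0262 -0.0138  0.012 ] op 1.0065857237686517
travel [-0.0025 -0.2013  0.254 ] dr [0.4315 0.0002 0.0046]
dq1 -0.6337300122419498
```

View pics/w7.png

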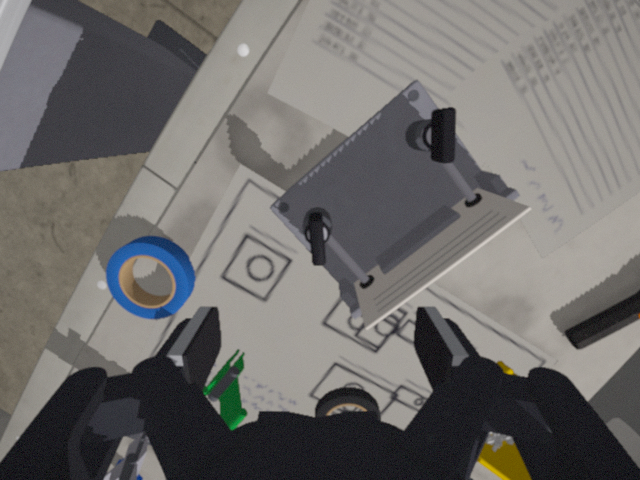

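Both knob bars lie at -0.83 rad, so both are home. Next I check the neighbours' clearance around the clip.

```bash
python3 - <<'E'
from h import *
np.set_printoptions(precision=4,suppress=True)
c=np.array([.489,-.193]);a=.215;U=np.array([[np.cos(a),np.sin(a)],[-np.sin(a),np.cos(a)]])
for n in ('side','scene'):
    d=load(n);P=cloud(d);C=d['img'].astype(int)
    bl=(C[...,2]>C[...,0]+50)&(P[...,2]>.02)&(P[...,1]<0.05)&(P[...,1]>-.4)&(P[...,0]>.4)&(P[...,0]<.75)
    gr=(C[...,1]>C[...,0]+40)&(C[...,1]>C[...,2]+30)&(P[...,2]>.02)&(P[...,1]<0.1)&(P[...,1]>-.3)&(P[...,0]<.7)&(P[...,0]>.35)
    for nm,m in (('blue',bl),('green',gr)):
        nl,lab,st,ce=cv2.connectedComponentsWithStats(m.astype(np.uint8))
        for i in range(1,nl):
            if st[i,4]>40:
                Q=P[lab==i]; L=(Q[:,:2]-c)@U.T; print(n,nm,ce[i],st[i,4],'world',Q.mean(0),'clip-frame min',L.min(0),'max',L.max(0),'z',Q[:,2].max())
E
python3 go.py .489 -.193 .16 .215
```

```text
side blue [404.4933 323.3181] 525 world [ 0.6068 -0.1511  0.0603] clip-frame min [ 0.0929 -0.0038] max [0.149  0.0386] z 0.0863834565488254
side blue [299.7594 322.4434] 212 world [ 0.4216 -0.0248  0.024 ] clip-frame min [-0.0583  0.1452] max [-0.0096  0.2268] z 0.028310250214408916
side blue [405.3834 402.4111] 686 world [ 0.5082 -0.3063  0.0593] clip-frame min [-0.0405 -0.1494] max [ 0.0219 -0.086 ] z 0.0858174907055006
side green [356.0573 305.6388] 227 world [ 0.5374 -0.066   0.0639] clip-frame min [0.0609 0.0923] max [0.0873 0.1329] z 0.08437063600379324
side green [343.8231 312.9385] 130 world [ 0.506  -0.0697  0.0598] clip-frame min [0.0289 0.0983] max [0.0628 0.1421] z 0.08369570720944097
scene blue [418.6801 265.0303] 297 world [ 0.6037 -0.148   0.0717] clip-frame min [ 0.016  -0.0111] max [0.1462 0.039 ] z 0.12997882289034457
scene blue [334.6646 305.557 ] 158 world [ 0.4199 -0.0208  0.0257] clip-frame min [-0.0579  0.1469] max [-0.0095  0.2283] z 0.03142779767821857
scene blue [467.372  315.3476] 492 world [ 0.5039 -0.3061  0.0601] clip-frame min [-0.0426 -0.1484] max [ 0.0226 -0.0842] z 0.08849013134593875
scene green [372.0455 277.2252] 484 world [ 0.5198 -0.066   0.059 ] clip-frame min [0.0274 0.0939] max [0.0865 0.1432] z 0.08796688332525993
t 15.3 p [0.4966 0.131  0.1568] yawY 0.6464896643496966 x [-0.0041 -0.0021 -1.    ] q [ 0.0611 -0.0223  2.0115 -0.002   1.1567 -0.5846] F [-0.3587 -0.7964 -0.1666] T [-0.0262 -0.0138  0.012 ] op 1.0065857237686517
travel [-0.0025 -0.2013  0.254 ] dr [0.4315 0.0002 0.0046]
dq1 -0.6337300122419498
```

The neighbours top out at 88 mm, below the working fingertip height of about 99 mm. Moving above the clip.

>>> {"api": "play_rows", "payload": {"claw": [0, 0, 0, 0, 0, 0, 0, 0, 0, 0, 0, 0, 0, 0], "travel": [[0, -0.015, 0.02], [0, -0.04, 0.05], [0, -0.065, 0.08], [0, -0.09, 0.115], [0, -0.115, 0.145], [0, -0.14, 0.18], [0, -0.165, 0.21], [0, -0.185, 0.235], [0, -0.201, 0.254], [0, -0.201, 0.254], [0, -0.201, 0.254], [0, -0.201, 0.254], [0, -0.201, 0.254], [0, -0.201, 0.254]], "dr": [[0.05, 0, 0.005], [0.1, 0, 0.005], [0.15, 0, 0.005], [0.2, 0, 0.005], [0.25, 0, 0.005], [0.3, 0, 0.005], [0.35, 0, 0.005], [0.4, 0, 0.005], [0.43, 0, 0.005], [0.43, 0, 0.005], [0.43, 0, 0.005], [0.43, 0, 0.005], [0.43, 0, 0.005], [0.43, 0, 0.005]]}}

```text
time: 16.7
eef_pos: [0.4893, -0.1919, 0.1574]
tcp_rot: [0.443, 0.551, -0.443, 0.551]
contact_force: [0.5, 0.2, -0.4]
opening: 1.001
```

```bash
python3 - <<'E'
from h import *
np.set_printoptions(precision=4,suppress=True)
d=grab('wrist');save(d,'w8.png')
E
python3 m.py wrist 2>/dev/null| grep -E "bar|foot"; python3 go.py .489 -.193 .0705 .215
```

```text
wrist foot [[441.3999938964844, -155.60000610351562], [453.1000061035156, -210.1999969482422], [531.0999755859375, -193.5], [519.4000244140625, -138.89999389648438]] 0.011839276627848916
wrist bar [285.4434 262.0399] 927 [ 0.4683 -0.1946  0.1236] [[459.20001220703125, -177.3000030517578], [467.3999938964844, -217.1999969482422], [477.3999938964844, -215.10000610351562], [469.1000061035156, -175.1999969482422]] 1.7818452128889333 0.12630598267715393
wrist bar [353.0624 262.1937] 914 [ 0.5105 -0.1854  0.1236] [[502.1000061035156, -168.1999969482422], [510.6000061035156, -208.10000610351562], [520.5999755859375, -206.0], [512.0, -166.0]] 1.7633045830877474 0.12636772188401676
t 16.75 p [ 0.4893 -0.192   0.1575] yawY 0.21789824498585236 x [ 0.0005  0.     -1.    ] q [-0.5672  0.0016  1.9864  0.0003  1.1532 -0.7853] F [ 1.0166 -0.4415  0.408 ] T [0.008  0.0136 0.0066] op 0.9988734207306411
travel [ 0.087  -0.0006  0.0009] dr [ 0.0029  0.0001 -0.0005]
dq1 -0.001987407872474589
```

View pics/w8.png

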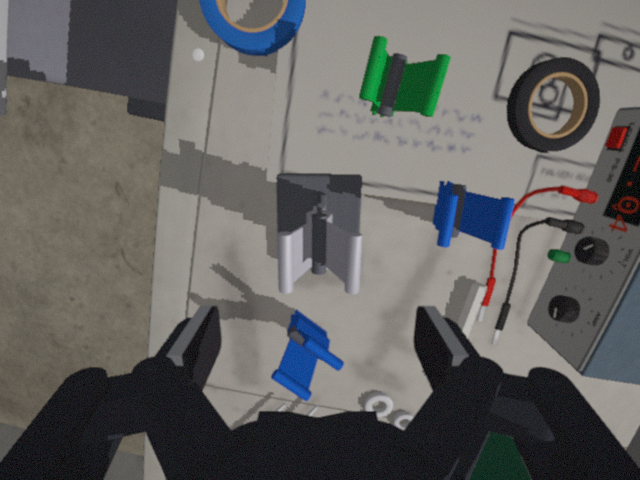

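The clip bars (285,262) and (353,262) are centred between the fingers. Descending; I'll check height before closing.

>>> {"api": "play_rows", "payload": {"claw": [0, 0, 0, 0, 0, 40, 60, 60, 60], "travel": [[0.03, 0, 0], [0.06, 0, 0], [0.08, 0, 0], [0.087, 0, 0], [0.087, 0, 0], [0.087, 0, 0], [0.087, 0, 0], [0.087, 0, 0], [0.087, 0, 0]], "dr": [[0.005, 0, 0], [0.005, 0, 0], [0.005, 0, 0], [0.005, 0, 0], [0.005, 0, 0], [0.005, 0, 0], [0.005, 0, 0], [0.005, 0, 0], [0.005, 0, 0]], "force": 40}}

```text
time: 17.65
eef_pos: [0.4899, -0.1923, 0.0714]
tcp_rot: [0.444, 0.55, -0.444, 0.551]
contact_force: [-0.6, -0.1, -0.5]
opening: 0.762
```

```bash
python3 go.py .489 -.193 .0705 .215; python3 - <<'E'
from h import *
ims=[]
for n,b in (('side',(300,240,450,400)),('scene',(340,180,490,340))):
    d=grab(n); x0,y0,x1,y1=b; ims.append(cv2.resize(d['img'][y0:y1,x0:x1],None,fx=2.6,fy=2.6,interpolation=cv2.INTER_CUBIC))
save({'img':np.hstack(ims)},'s9.png'); save(grab('wrist'),'w9.png')
E
```

```text
t 17.65 p [ 0.4899 -0.1923  0.0714] yawY 0.21296411246529037 x [ 0.0018 -0.0009 -1.    ] q [-0.5672  0.1143  2.043   0.0003  0.9822 -0.7803] F [-0.6305 -0.0899 -0.4749] T [ 0.0357 -0.0133  0.0193] op 0.7620764435619121
travel [ 0.0009 -0.001   0.0005] dr [-0.002   0.0012 -0.0016]
dq1 -0.0017847242373970618
```

View pics/s9.png

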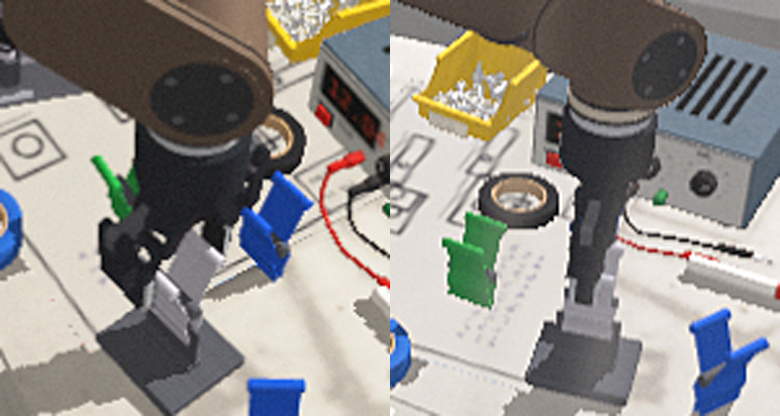

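View pics/w9.png

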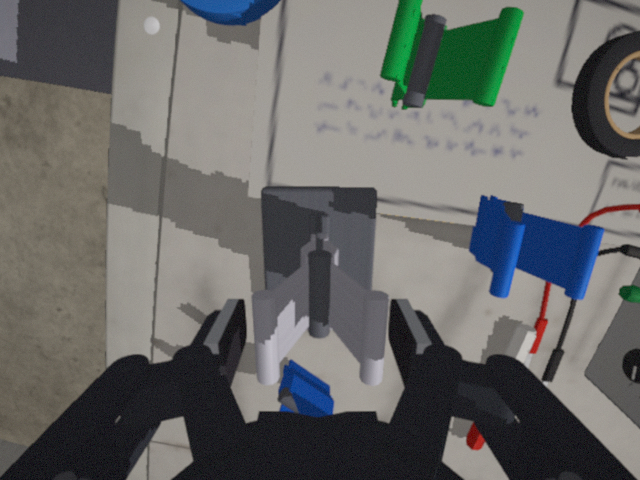

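```bash
python3 - <<'E'
from h import *
np.set_printoptions(precision=4,suppress=True)
d=load('wrist');P=cloud(d)
for u,v in ((228,302),(235,302),(230,320),(400,302),(410,302),(405,320),(265,300),(265,340),(375,300),(375,340),(320,300),(320,330)): print(u,v,P[v,u])
E
```

```text
228 302 [ 0.449  -0.1884  0.1107]
235 302 [ 0.4517 -0.1887  0.109 ]
230 320 [ 0.4534 -0.1874  0.1254]
400 302 [ 0.5208 -0.1733  0.1099]
410 302 [ 0.5707 -0.2224 -0.0004]
405 320 [ 0.5194 -0.1736  0.1247]
265 300 [ 0.4651 -0.1762  0.1251]
265 340 [ 0.4679 -0.1937  0.1249]
375 300 [ 0.5059 -0.1681  0.1239]
375 340 [ 0.5099 -0.1838  0.1263]
320 300 [ 0.4901 -0.1917  0.0858]
320 330 [ 0.4936 -0.2082  0.0869]
```

Pad tips sit at 0.109 and bar centres at 0.120, so the height is good. Squeezing gradually.

>>> {"api": "play_rows", "payload": {"claw": [80, 95, 105, 115, 125, 135, 145, 155, 165, 175, 190, 220, 255, 255, 255, 255], "travel": [[0, 0, 0], [0, 0, 0], [0, 0, 0], [0, 0, 0], [0, 0, 0], [0, 0, 0], [0, 0, 0], [0, 0, 0], [0, 0, 0], [0, 0, 0], [0, 0, 0], [0, 0, 0], [0, 0, 0], [0, 0, 0], [0, 0, 0], [0, 0, 0]], "dr": [[0, 0, 0], [0, 0, 0], [0, 0, 0], [0, 0, 0], [0, 0, 0], [0, 0, 0], [0, 0, 0], [0, 0, 0], [0, 0, 0], [0, 0, 0], [0, 0, 0], [0, 0, 0], [0, 0, 0], [0, 0, 0], [0, 0, 0], [0, 0, 0]], "force": 40}}

```text
time: 19.4
eef_pos: [0.4895, -0.1921, 0.0708]
tcp_rot: [0.444, 0.55, -0.444, 0.551]
contact_force: [0.0, 0.0, -1.0]
opening: 0.282
```

```bash
python3 go.py; python3 - <<'E'
from h import *
ims=[]
for n,b in (('side',(300,240,450,400)),('scene',(340,180,490,340))):
    d=grab(n); x0,y0,x1,y1=b; ims.append(cv2.resize(d['img'][y0:y1,x0:x1],None,fx=2.6,fy=2.6,interpolation=cv2.INTER_CUBIC))
save({'img':np.hstack(ims)},'s10.png'); save(grab('wrist'),'w10.png')
E
```

```text
t 19.4 p [ 0.4895 -0.1921  0.0708] yawY 0.21287585657323047 x [ 0.0009 -0.0003 -1.    ] q [-0.5673  0.1149  2.0436  0.0003  0.9822 -0.7803] F [ 0.0156  0.0492 -1.0123] T [-0.0496  0.0588  0.0182] op 0.28166817040793124
```

View pics/s10.png

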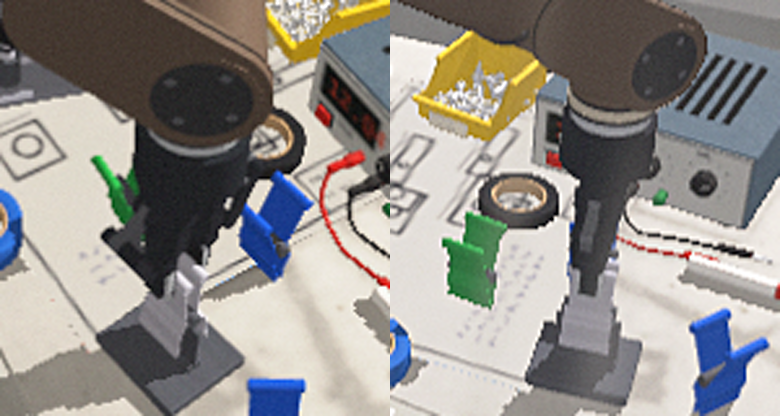

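View pics/w10.png

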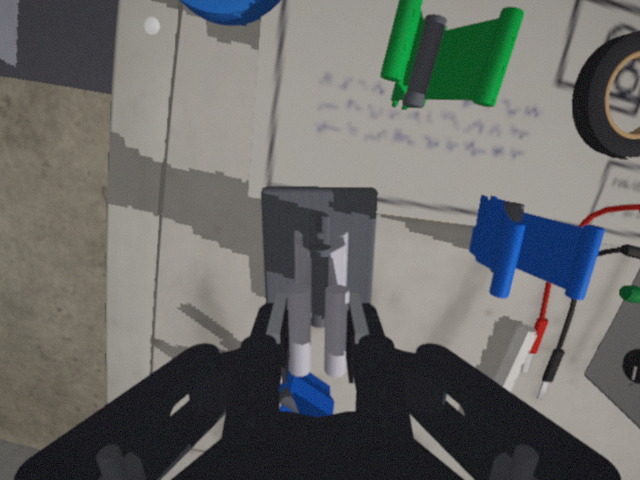

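Fully open: opening 0.282, about 26 mm over the handles, and the wrist carries about 1 N. Lifting straight up.

>>> {"api": "play_rows", "payload": {"claw": [255, 255, 255, 255, 255, 255, 255, 255, 255, 255], "travel": [[-0.005, 0, 0], [-0.015, 0, 0], [-0.03, 0, 0], [-0.045, 0, 0], [-0.06, 0, 0], [-0.075, 0, 0], [-0.09, 0, 0], [-0.1, 0, 0], [-0.1, 0, 0], [-0.1, 0, 0]], "dr": [[0, 0, 0], [0, 0, 0], [0, 0, 0], [0, 0, 0], [0, 0, 0], [0, 0, 0], [0, 0, 0], [0, 0, 0], [0, 0, 0], [0, 0, 0]]}}

```text
time: 20.55
eef_pos: [0.4892, -0.192, 0.1707]
tcp_rot: [0.444, 0.55, -0.444, 0.55]
contact_force: [-0.1, 0.1, -0.0]
opening: 0.282
```

```bash
python3 go.py .583 .176 .17 -.192; python3 - <<'E'
from h import *
np.set_printoptions(precision=4,suppress=True)
ims=[]
s=ctrl.get_state();p=np.array(s['eef_pos'])
for n,b in (('side',(290,180,470,340)),('scene',(340,160,490,320))):
    d=grab(n); x0,y0,x1,y1=b; ims.append(cv2.resize(d['img'][y0:y1,x0:x1],None,fx=2.4,fy=2.4,interpolation=cv2.INTER_CUBIC))
    P=cloud(d);C=d['img'].astype(int); m=(np.hypot(P[...,0]-p[0],P[...,1]-p[1])<.045)&(P[...,2]>.08)&(P[...,2]<.3)&(C.min(-1)>90)&(C.max(-1)-C.min(-1)<40)
    Q=P[m]; a=.213; L=(Q[:,:2]-p[:2])@np.array([[np.cos(a),np.sin(a)],[-np.sin(a),np.cos(a)]]).T
    print(n,len(Q),'z',np.percentile(Q[:,2],[0,1,5,50,95,99,100]),'lx',np.percentile(L[:,0],[1,99]),'ly',np.percentile(L[:,1],[1,99]))
save({'img':np.hstack(ims)},'s11.png'); save(grab('wrist'),'w11.png')
E
```

```text
t 20.55 p [ 0.4892 -0.192   0.1707] yawY 0.21283947384658541 x [ 0.0006 -0.0001 -1.    ] q [-0.5673 -0.0128  1.9752  0.0002  1.1785 -0.7803] F [-0.1454  0.0715 -0.0113] T [-0.0186 -0.0167 -0.0613] op 0.2815591834002156
travel [ 0.0007  0.1694 -0.3399] dr [ 0.4048  0.0001 -0.0006]
dq1 0.6672218348989403
side 753 z [0.133  0.1357 0.139  0.1744 0.2243 0.245  0.2886] lx [-0.0202  0.0249] ly [-0.0214  0.0203]
scene 630 z [0.1339 0.1364 0.1392 0.1714 0.2208 0.2695 0.3   ] lx [-0.0231  0.0153] ly [-0.0204  0.0218]
```

View pics/s11.png

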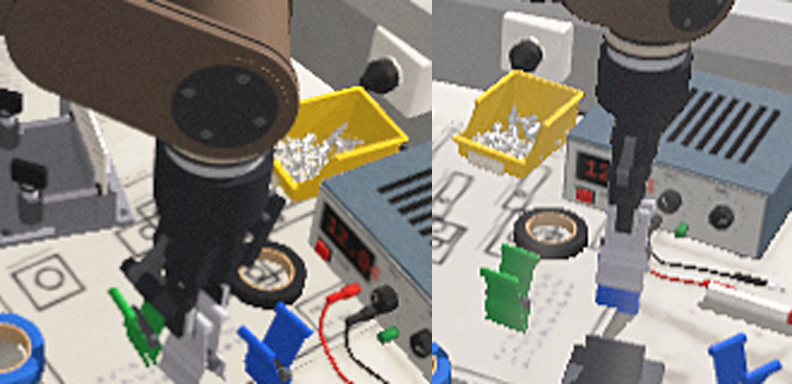

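View pics/w11.png

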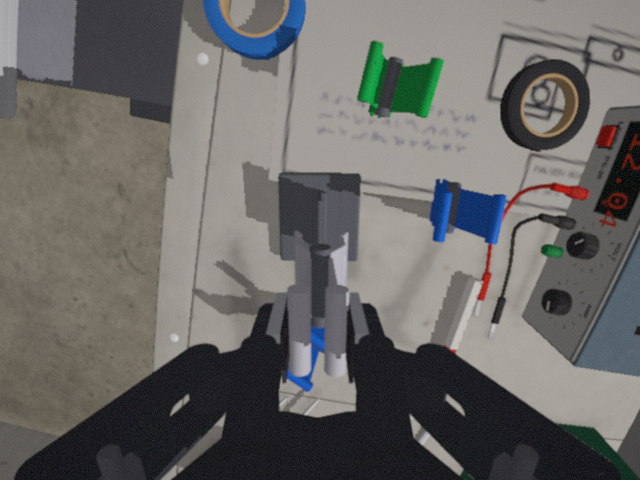

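The clip is held, off the strip, with jaw tips at z 0.133 (reported TCP minus 0.0375). Carrying it smoothly to above the card.

>>> {"api": "play_rows", "payload": {"claw": [255, 255, 255, 255, 255, 255, 255, 255, 255, 255, 255, 255, 255, 255, 255, 255, 255, 255, 255, 255], "travel": [[-0.004, 0.003, -0.006], [-0.008, 0.01, -0.02], [-0.012, 0.02, -0.04], [-0.015, 0.03, -0.06], [-0.015, 0.04, -0.08], [-0.015, 0.05, -0.1], [-0.015, 0.06, -0.12], [-0.015, 0.07, -0.14], [-0.015, 0.08, -0.16], [-0.015, 0.09, -0.18], [-0.015, 0.1, -0.2], [-0.015, 0.11, -0.22], [-0.015, 0.12, -0.24], [-0.015, 0.13, -0.26], [-0.015, 0.14, -0.28], [-0.015, 0.15, -0.3], [-0.015, 0.16, -0.32], [-0.015, 0.167, -0.334], [-0.015, 0.1695, -0.34], [-0.015, 0.1695, -0.34]], "dr": [[0.005, 0, 0], [0.02, 0, 0], [0.04, 0, 0], [0.07, 0, 0], [0.1, 0, 0], [0.125, 0, 0], [0.15, 0, 0], [0.175, 0, 0], [0.2, 0, 0], [0.225, 0, 0], [0.25, 0, 0], [0.275, 0, 0], [0.3, 0, 0], [0.325, 0, 0], [0.35, 0, 0], [0.37, 0, 0], [0.39, 0, 0], [0.4, 0, 0], [0.405, 0, 0], [0.405, 0, 0]]}}

```text
time: 22.7
eef_pos: [0.5823, 0.1772, 0.1844]
tcp_rot: [-0.545, -0.451, 0.546, -0.449]
contact_force: [0.1, 0.7, -0.3]
opening: 0.277
```

```bash
python3 go.py .583 .176 .17 -.192; python3 - <<'E'
from h import *
np.set_printoptions(precision=4,suppress=True)
ims=[]
a=-.192;U=np.array([[np.cos(a),np.sin(a)],[-np.sin(a),np.cos(a)]])
s=ctrl.get_state();p=np.array(s['eef_pos'])
for n,b in (('side',(250,120,410,300)),('scene',(220,110,380,290)),('wrist',None)):
    d=grab(n); 
    if b: x0,y0,x1,y1=b; ims.append(cv2.resize(d['img'][y0:y1,x0:x1],None,fx=2.4,fy=2.4,interpolation=cv2.INTER_CUBIC))
    P=cloud(d);C=d['img'].astype(int);L=(P[...,:2]-p[:2])@U.T;g=C.min(-1);sat=C.max(-1)-C.min(-1)
    m=(abs(L[...,0])<.04)&(abs(L[...,1])<.04)&(P[...,2]>.12)&(P[...,2]<.24)&(g>90)&(sat<40)
    print(n,'clip',m.sum(),'z',np.percentile(P[m][:,2],[0,1,5,50,99]),'lx',np.percentile(L[m][:,0],[1,99]),'ly',np.percentile(L[m][:,1],[1,99]))
    k=(abs(L[...,0])<.02)&(abs(L[...,1])<.09)&(P[...,2]>.07)&(P[...,2]<.105)&(g>90)&(sat<50)
    if k.sum()>10:
        Q=L[k]; A=np.polyfit(Q[:,1],Q[:,0],1); r=Q[:,0]-np.polyval(A,Q[:,1]); kk=abs(r)<.004; A=np.polyfit(Q[kk,1],Q[kk,0],1)
        print('   card',k.sum(),'line lx=',A,'y',np.percentile(Q[kk,1],[0,.5,99.5,100]),'z',P[k][:,2].max())
save({'img':np.hstack(ims)},'s12.png'); save(d,'w12.png')
E
```

```text
t 22.7 p [0.5823 0.1772 0.1844] yawY -0.19079982503561482 x [-0.0019  0.0008 -1.    ] q [0.1284 0.1609 1.7645 0.0011 1.2179 0.3188] F [ 0.1302  0.7149 -0.2853] T [-0.0176  0.1121 -0.0053] op 0.2766770272165868
travel [0.0144 0.0009 0.001 ] dr [ 0.0012 -0.0004  0.002 ]
dq1 -0.002188196156714728
side clip 352 z [0.1466 0.149  0.1528 0.199  0.237 ] lx [-0.0174  0.0256] ly [-0.024   0.0196]
   card 160 line lx= [0.0218 0.0022] y [-0.0807 -0.0804  0.0649  0.065 ] z 0.09992424240546205
scene clip 454 z [0.1491 0.1504 0.1534 0.1873 0.2367] lx [-0.0197  0.0168] ly [-0.0223  0.0197]
   card 401 line lx= [0.0252 0.0002] y [-0.0787 -0.0782  0.0711  0.0764] z 0.10270671125985265
wrist clip 5885 z [0.1491 0.151  0.1734 0.2315 0.2383] lx [-0.0184  0.0175] ly [-0.0205  0.0207]
   card 420 line lx= [0.0235 0.0012] y [-0.0062 -0.0052  0.0722  0.0724] z 0.0988184594625558
```

View pics/s12.png

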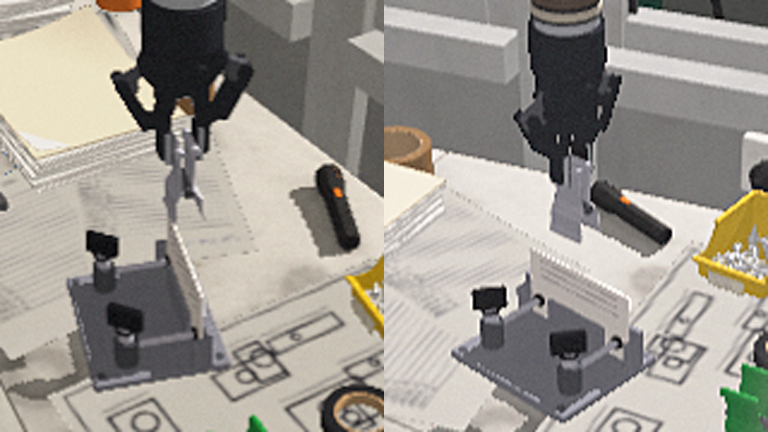

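View pics/w12.png

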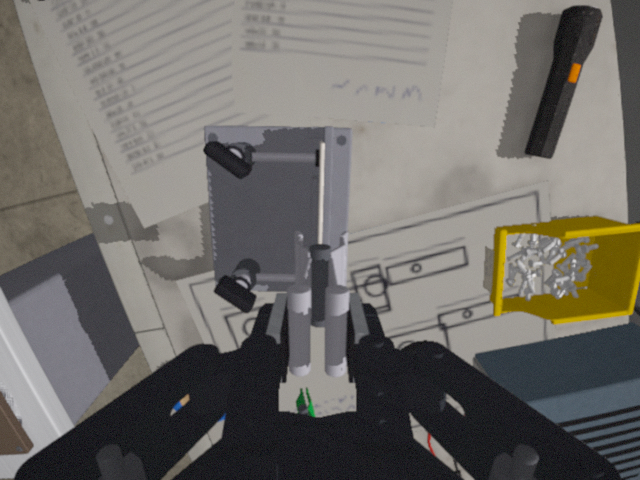

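The card spans local y of about -0.079 to +0.073 (centre about -3 mm), its plane is at about +1.5 mm, and its yaw differs by about -0.02. The clip is straight, with tips at 0.148. I'll align first, then descend 68 mm slowly.

>>> {"api": "play_rows", "payload": {"claw": [255, 255, 255, 255, 255, 255, 255, 255, 255, 255], "travel": [[0, 0.0015, 0.0025], [0, 0.0015, 0.0025], [0.005, 0.0015, 0.0025], [0.01, 0.0015, 0.0025], [0.015, 0.0015, 0.0025], [0.02, 0.0015, 0.0025], [0.025, 0.0015, 0.0025], [0.03, 0.0015, 0.0025], [0.035, 0.0015, 0.0025], [0.035, 0.0015, 0.0025]], "dr": [[0.018, 0, 0], [0.018, 0, 0], [0.018, 0, 0], [0.018, 0, 0], [0.018, 0, 0], [0.018, 0, 0], [0.018, 0, 0], [0.018, 0, 0], [0.018, 0, 0], [0.018, 0, 0]]}}

```text
time: 23.85
eef_pos: [0.5827, 0.173, 0.1485]
tcp_rot: [-0.549, -0.446, 0.551, -0.444]
contact_force: [0.0, 0.4, 0.4]
opening: 0.278
```

```bash
cat > chk.py <<'E'
from h import *; import sys
np.set_printoptions(precision=4,suppress=True)
tag=sys.argv[1]; ims=[]
a=-.209;U=np.array([[np.cos(a),np.sin(a)],[-np.sin(a),np.cos(a)]])
s=ctrl.get_state();p=np.array(s['eef_pos'])
for n,b in (('side',(270,150,370,270)),('scene',(240,140,340,260)),('wrist',None)):
    d=grab(n)
    if b: x0,y0,x1,y1=b; ims.append(cv2.resize(d['img'][y0:y1,x0:x1],None,fx=4,fy=4,interpolation=cv2.INTER_CUBIC))
    P=cloud(d);C=d['img'].astype(int);L=(P[...,:2]-p[:2])@U.T;g=C.min(-1);sat=C.max(-1)-C.min(-1)
    for lo in (.06,.075,.085,.1,.11,.12,.13,.14,.15):
        m=(abs(L[...,0])<.045)&(abs(L[...,1])<.03)&(P[...,2]>lo)&(P[...,2]<lo+.01)&(g>70)&(sat<40)
        if m.sum()>5: print(n,'z',lo,m.sum(),'lx',np.percentile(L[m][:,0],[2,25,50,75,98]),'ly',np.percentile(L[m][:,1],[2,98]))
    k=(abs(L[...,0])<.02)&(abs(L[...,1])>.028)&(abs(L[...,1])<.09)&(P[...,2]>.07)&(P[...,2]<.105)&(g>90)&(sat<50)
    if k.sum()>10:
        Q=L[k]; A=np.polyfit(Q[:,1],Q[:,0],1); r=Q[:,0]-np.polyval(A,Q[:,1]); kk=abs(r)<.004; A=np.polyfit(Q[kk,1],Q[kk,0],1)
        print('   card',k.sum(),'line lx=',A,'y',np.percentile(Q[kk,1],[.5,99.5]))
save({'img':np.hstack(ims)},'s%s.png'%tag); save(d,'w%s.png'%tag)
E
python3 go.py; python3 chk.py 13
```

```text
t 23.85 p [0.5827 0.173  0.1485] yawY -0.21055046047800102 x [-0.0034  0.0003 -1.    ] q [0.1215 0.1945 1.7948 0.0008 1.1557 0.3318] F [0.0141 0.4434 0.3518] T [ 0.0499  0.0205 -0.0367] op 0.2780785092986606
side z 0.06 15 lx [-0.0002  0.0002  0.0004  0.0008  0.0013] ly [-0.0279  0.0241]
side z 0.075 15 lx [0.0003 0.0004 0.0006 0.001  0.0014] ly [-0.0291  0.0121]
side z 0.085 20 lx [0.     0.0004 0.0008 0.0012 0.004 ] ly [-0.0296  0.0127]
side z 0.11 30 lx [-0.0136 -0.0129 -0.0117 -0.0101  0.0179] ly [-0.0249  0.0191]
side z 0.12 22 lx [-0.012  -0.0111 -0.0105  0.0145  0.0152] ly [-0.022   0.0179]
side z 0.13 32 lx [-0.0119 -0.0112 -0.0105 -0.0086  0.0165] ly [-0.0232  0.0185]
side z 0.14 54 lx [-0.01   -0.0079 -0.0055 -0.0011  0.0137] ly [-0.0246  0.0165]
side z 0.15 28 lx [-0.0055 -0.0047  0.0065  0.0071  0.0077] ly [-0.024   0.0112]
   card 61 line lx= [-0.0113  0.0001] y [-0.0744 -0.0286]
scene z 0.06 48 lx [-0.0046 -0.0023 -0.0011  0.0005  0.0031] ly [-0.0291  0.0283]
scene z 0.075 47 lx [-0.0045 -0.0023 -0.0011 -0.0002  0.0027] ly [-0.0292  0.0291]
scene z 0.085 57 lx [-0.0056 
[... 293 characters left out ...]
.0226]
scene z 0.14 63 lx [-0.0143 -0.0106 -0.0092 -0.007   0.0095] ly [-0.0233  0.0195]
scene z 0.15 54 lx [-0.0098 -0.0074 -0.0046  0.0007  0.0074] ly [-0.0226  0.0174]
   card 258 line lx= [ 0.0062 -0.001 ] y [-0.0749  0.0772]
wrist z 0.11 189 lx [-0.0152 -0.0144  0.0171  0.0179  0.0186] ly [-0.0138  0.0224]
wrist z 0.12 93 lx [-0.0128 -0.0106 -0.0097  0.0143  0.0163] ly [0.0158 0.0222]
wrist z 0.13 168 lx [-0.0128 -0.0122 -0.0112  0.0147  0.0153] ly [-0.0016  0.0215]
wrist z 0.14 626 lx [-0.0116 -0.0089  0.009   0.012   0.0144] ly [-0.0007  0.023 ]
wrist z 0.15 422 lx [-0.0059 -0.0038  0.0024  0.0052  0.0077] ly [-0.022   0.0229]
   card 391 line lx= [ 0.0067 -0.0002] y [-0.0716  0.0764]
```

View pics/s13.png

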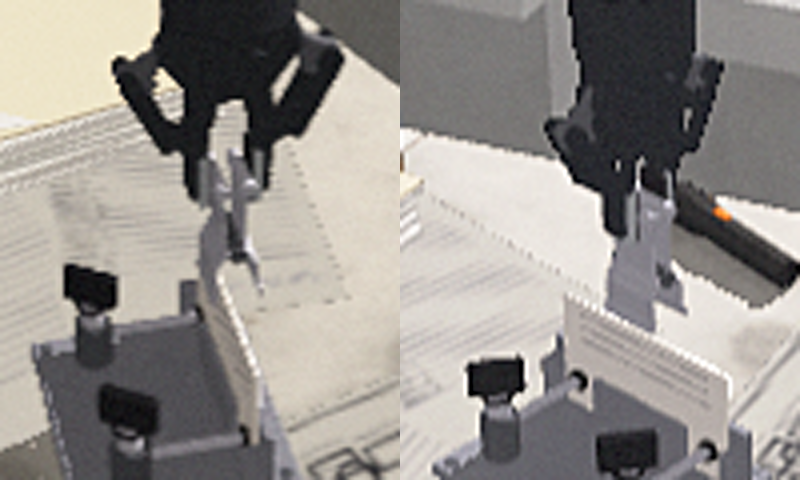

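View pics/w13.png

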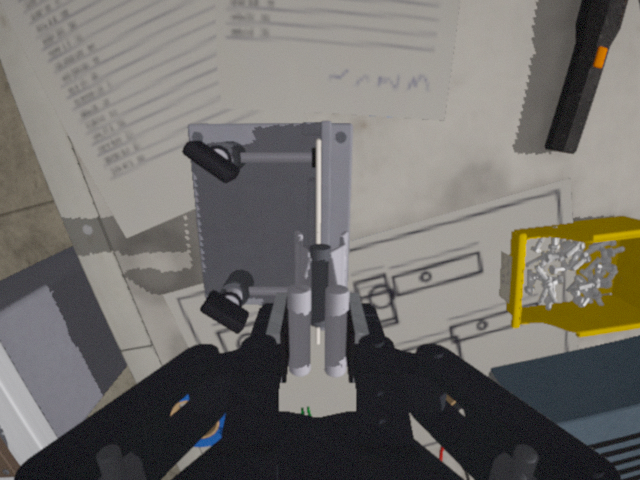

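Aligned within about 1.5 mm: the tips straddle the card plane and the edge is centred. Descending the last 33 mm.

>>> {"api": "play_rows", "payload": {"claw": [255, 255, 255, 255, 255, 255, 255, 255, 255, 255], "travel": [[0, -0.001, -0.0015], [0.005, -0.001, -0.0015], [0.01, -0.001, -0.0015], [0.015, -0.001, -0.0015], [0.02, -0.001, -0.0015], [0.025, -0.001, -0.0015], [0.029, -0.001, -0.0015], [0.032, -0.001, -0.0015], [0.032, -0.001, -0.0015], [0.032, -0.001, -0.0015]], "dr": [[0, 0, 0.003], [0, 0, 0.003], [0, 0, 0.003], [0, 0, 0.003], [0, 0, 0.003], [0, 0, 0.003], [0, 0, 0.003], [0, 0, 0.003], [0, 0, 0.003], [0, 0, 0.003]]}}

```text
time: 25.0
eef_pos: [0.5829, 0.1748, 0.1179]
tcp_rot: [0.55, 0.444, -0.549, 0.445]
contact_force: [0.2, -0.3, -0.7]
opening: 0.28
```

```bash
python3 go.py; python3 chk.py 14
```

```text
t 25.0 p [0.5829 0.1748 0.1179] yawY -0.21050866710668217 x [ 0.0019 -0.     -1.    ] q [ 0.1249  0.2262  1.8175 -0.0003  1.096   0.3356] F [ 0.1592 -0.2821 -0.746 ] T [0.0088 0.0192 0.0194] op 0.279983088819414
side z 0.06 12 lx [0.0002 0.0006 0.001  0.0014 0.0017] ly [-0.0216  0.0117]
side z 0.075 25 lx [-0.0135 -0.0125  0.0003  0.0009  0.0101] ly [-0.0223  0.0173]
side z 0.085 39 lx [-0.0127 -0.0113 -0.0099  0.001   0.0158] ly [-0.0249  0.0164]
side z 0.1 32 lx [-0.012  -0.011  -0.01   -0.0077  0.0159] ly [-0.0235  0.0215]
side z 0.11 47 lx [-0.0098 -0.0076 -0.0057  0.0006  0.0133] ly [-0.0263  0.0188]
side z 0.12 38 lx [-0.0056 -0.0044  0.0062  0.0071  0.0087] ly [-0.0241  0.0172]
side z 0.13 25 lx [-0.0062 -0.0054  0.007   0.0076  0.0085] ly [-0.0198  0.0129]
side z 0.14 28 lx [-0.0172 -0.0067  0.0071  0.0079  0.0169] ly [-0.0196  0.0062]
side z 0.15 31 lx [-0.0232 -0.0146  0.0047  0.017   0.0258] ly [-0.0215  0.0023]
   card 68 line lx= [0.004  0.0012] y [-0.0776  0.0658]
scene z 0.06 49 lx [-0.0051 -0.0024 -0.0011 -0.0003  0.0035] ly [-0.0274  0.0296]
scene z 0.075 20 lx [-0.0
[... 703 characters left out ...]
5 96 lx [-0.0155 -0.015  -0.0147  0.0178  0.0184] ly [-0.0134  0.0223]
wrist z 0.085 168 lx [-0.0139 -0.0105  0.0152  0.017   0.0177] ly [-0.0118  0.0223]
wrist z 0.1 263 lx [-0.0132 -0.0123 -0.0111  0.014   0.0149] ly [-0.002   0.0213]
wrist z 0.11 568 lx [-0.0113 -0.0086  0.0079  0.011   0.0131] ly [0.0002 0.0225]
wrist z 0.12 384 lx [-0.0062 -0.0042  0.002   0.0046  0.0068] ly [-0.0222  0.0229]
wrist z 0.13 129 lx [-0.0073 -0.0055 -0.0051  0.0057  0.0073] ly [0.0083 0.0186]
wrist z 0.14 159 lx [-0.0186 -0.0071 -0.0058  0.0067  0.0184] ly [0.0078 0.0186]
wrist z 0.15 381 lx [-0.0193 -0.016  -0.0053  0.014   0.0198] ly [0.0075 0.0204]
   card 643 line lx= [0.005  0.0001] y [-0.0742  0.0747]
```

View pics/s14.png

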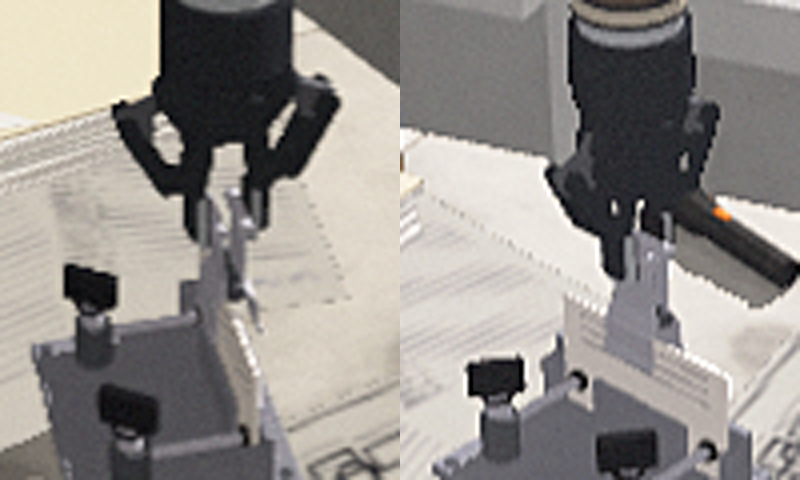

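View pics/w14.png

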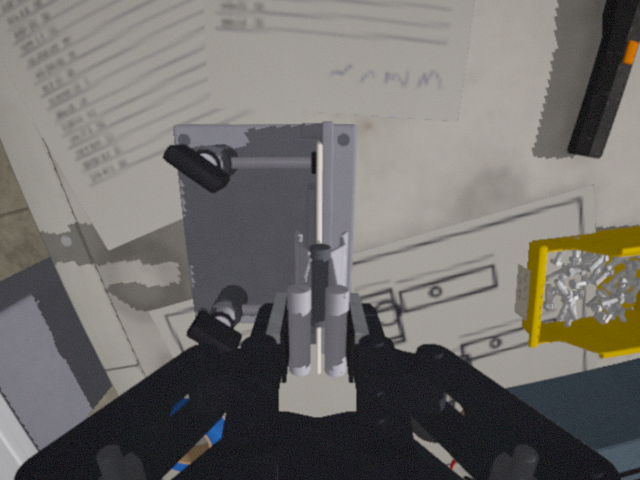

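The edge sits between the jaws, about 16 mm above the tips. The card spans -74..+75 mm about the tool, the jaws span -15..+18 mm across the card plane, and there is no contact force. I'll settle briefly, check, then hand in.

>>> {"api": "play_rows", "payload": {"claw": [255, 255, 255, 255, 255], "travel": [[0.001, -0.001, 0], [0.001, -0.001, 0], [0.001, -0.001, 0], [0.001, -0.001, 0], [0.001, -0.001, 0]], "dr": [[0, 0, 0], [0, 0, 0], [0, 0, 0], [0, 0, 0], [0, 0, 0]]}}

```text
time: 25.65
eef_pos: [0.5821, 0.1751, 0.1173]
tcp_rot: [0.55, 0.444, -0.549, 0.445]
contact_force: [-0.1, 0.3, 0.1]
opening: 0.281
```

```bash
python3 go.py; python3 chk.py 15 | grep -E "card|0.075|0.085"; python3 m.py side scene wrist 2>/dev/null | grep knob | sed 's/.*yaw/yaw/'
```

```text
t 25.65 p [0.5821 0.1751 0.1173] yawY -0.21052014353484033 x [ 0.0025  0.0001 -1.    ] q [ 0.1255  0.2251  1.8201 -0.0003  1.0939  0.3362] F [-0.0715  0.2945  0.1462] T [-0.0305 -0.0396  0.0258] op 0.28125100622399346
side z 0.075 26 lx [-0.0131 -0.0125  0.0013  0.0017  0.0022] ly [-0.0266  0.0119]
side z 0.085 40 lx [-0.0128 -0.011   0.0013  0.0024  0.0169] ly [-0.0293  0.0183]
   card 71 line lx= [0.0004 0.0018] y [-0.0769  0.0647]
scene z 0.075 30 lx [-0.0146 -0.0112 -0.0017 -0.0006  0.0095] ly [-0.0298  0.0174]
scene z 0.085 75 lx [-0.0174 -0.014  -0.0098  0.0018  0.0159] ly [-0.0267  0.0199]
   card 239 line lx= [ 0.0063 -0.    ] y [-0.0749  0.0747]
wrist z 0.075 138 lx [-0.0156 -0.015  -0.0005  0.0176  0.0182] ly [-0.0138  0.023 ]
wrist z 0.085 150 lx [-0.0141 -0.0109  0.0137  0.0167  0.0174] ly [-0.0114  0.0222]
   card 675 line lx= [0.0052 0.0009] y [-0.0739  0.0746]
yaw 2.2252534610531987
yaw 2.260332284782594
yaw 2.328431466341259
yaw 2.2572545861906974
yaw 2.288405004526699
yaw 2.3905232860353416
```

```bash
python3 -c "
from plant import ctrl
print(ctrl.sign_off())"
```

```text
the job is handed in; nothing more can be done
None
```

The job is handed in at about 26 s of the 61 s allowed; the hand-in gives no verdict. The left knob, then the right, were turned clockwise to their stops, and the clip was squeezed off its strip. It is now held wide open, jaws down, over the middle of the card's top edge.

**Last checks**
- **Knobs:** wrist torque reached 1.65 and 1.45 N m at the stops. Both bars then lay at about -0.83 rad, against -0.825 expected. In the final pictures, where the bars are partly hidden, the readings scatter by about 0.09 rad around that.
- **Clip:** the opening reads 0.281, about 24 mm over the handles, so at or near the jaw stop (about 26 mm by your figures). The jaw tips sit about 16 mm below the card's top edge, at roughly -15 and +18 mm across the card plane. The clip is centred along the edge within about 1 mm. Contact force is about 0, so it is touching nothing.

**What disagreed**
- **First grasp:** my first grip on the left knob closed on air just above the bar, with no effect. The real fingertips sit about 28 mm behind the reported tool point, confirmed in all three cameras, and I corrected for that from then on.
- **Stand yaw:** it read -0.19 from the knobs and -0.21 from the card's line. I aligned the clip to the card.

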